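Set out the carver's display

ROBOT

A 7-joint arm with a two-finger parallel gripper is mounted at the origin on the work surface. World frame = base frame: x ahead of the robot, y to its left, z up, the work surface at z = 0. Lengths are in mm, angles in rad, forces in N, time in s.
With the tool pointing down it reaches from about 425 to 925 mm from the base axis. Payload 6.8 kg.
Tool frame: the origin (TCP) lies midway between the tips of the shut fingers; the grasp point (between the pads) lies 19 mm behind it; z points along the fingers, y is the direction in which the jaws open and shut (so a half turn about z gives the same grasp; the last joint's range is limited). The gripper opens to 88 mm and grips with 3 to 60 N. Pads are 20 mm wide; open, the fingers measure 115 mm over their backs; the gripper's body (75 mm by 178 mm) begins 61 mm behind the grasp point.
Start: joints at [1.036, 0.477, 0.022, 1.555, -0.011, 1.109, -0.083], TCP at [279.434, -614.463, 222.664] pointing down, gripper open.
Joint ranges: [-2.96, 2.96], [-0.34, 2.1], [-1.41, 1.46], [0.24, 2.44], [-1.37, 4.51], [0.17, 1.92], [-2.96, 2.96]. Speed limits (rad/s): [2.39, 2.39, 3.14, 3.14, 3.14, 3.14, 3.14].

INTERFACE

Orientations are given as a unit quaternion [x, y, z, w].
In Python, from workcell import ctrl gives the robot as it stands. The module is installed in compiled form; this text tells all that it offers.
- The arm moves only by the tool drive_tool, never from a script. Its argument "series" is a list of rows, each a list of 7 numbers: the shift along the tool's x, y, z in mm, then the turn, a rotation vector about the tool's x, y, z in degrees, then the finger opening in mm, from 0 to 87.8. In form: [[x, y, z, wx, wy, wz, claw], ...]. A call has 1 to 20 rows; each row shifts and turns the commanded pose from where the row before left it, along the tool's axes as they then stand; what a row does not reach is not made up. A row lasts 1/10 s, in which the tool goes at most 50 mm and 8.59 degrees, less where a joint would pass 70% of its speed; a pose out of reach is approached as far as the arm can. A call is refused whole if a number of a shift passes 50 or a number of a turn 8.59, either way. A call with a gripper value outside its range is refused whole. The fingers move at their own pace and stop on an object; "force" is the grip in N (left out, the last holds). Time passes only in rows, so rows that do not move let the fingers close. It gives the time, the measured TCP pose, the force and the opening at its end, in the units of the state.
- ctrl.state(): the state, without advancing time (a new reading comes with each control period).
- ctrl.read_camera(name): name is "scene" or "top" or "wrist"; returns the picture (400x640x3 uint8, red, green, blue); there is no depth.
- ctrl.camera_model(name): a dict with "camera_matrix" (3x3 intrinsics, pixels), "distortion" ([k1, k2, p1, p2, k3] as OpenCV has them; the pictures are not rectified), "rvec" (rotation vector, rad) and "tvec" (3), from world to camera coordinates, as OpenCV has them. Camera axes: x right, y down, z forward; pixel columns grow to the right and rows downward; lengths in mm; the calibration is good to about 2 mm. A picture is of the moment at which its call begins: read the wrist's pose just before it. camera_model takes no time and is no camera call; for the wrist camera it gives the pose at the moment of the call.
- ctrl.finish_job(): hands the job in, once; it reports no verdict.
The state is a dict: "time_s": time; "joint_pos": joint angles; "joint_velocities": joint speeds; "joint_torque": joint torques, N m; "tool_pos": TCP position; "orientation": TCP orientation; "wrist_force": force on the tool from outside, world axes, zero at the start; "ft_torque": the same for the moment, N m; "finger_gap": opening from 0.0 (shut) to 1.0 (fully open).
Only numpy, scipy, OpenCV 4.12 (cv2) and the standard library are available. Lean on these libraries where they do the work, as an engineer would, in place of code of your own. Each camera call takes 0.05 s, during which the arm holds its last target.

TASK

Set out the stall's display: stand the large brown pot in the middle of the round red stand, then nest the green pot inside it, and then the orange pot inside the green one, each standing upright on the floor of the one around it. Stand the pale wooden man with the pointed hat upright on the dark board, exactly halfway between its two blue vases, and stand the dark wooden owl upright in the middle of the elephant's yellow saddle (the two figures at any point of the job, facing any way). Leave the white tea cup where it is.

Things in the scene. Friction and masses are not known exactly. Their poses are not given: they have to be found in the camera images.
- pot_large_c (a point): Large pot, loose: brown wooden open round pot, outer diameter 68 mm, height 36 mm, wall 4 mm (mouth 60 mm), floor 6 mm thick. Widest and shortest of the three. The point is on its axis, half-way up (18 mm above its underside); z is its axis, up. Weight 0.08 to 0.15 kg.
- pot_medium_c (a point): Medium pot, loose: green lacquered open round pot, outer diameter 50 mm, height 66 mm, wall 4 mm (mouth 42 mm), floor 6 mm thick. The point is on its axis, half-way up (33 mm above its underside); z is its axis, up. In the large pot its rim stands 36 mm above the large pot's rim. Weight 0.07 to 0.12 kg.
- pot_small_c (a point): Small pot, loose: orange lacquered narrow tall pot, outer diameter 32 mm, height 96 mm. The point is on its axis, half-way up (48 mm above its underside); z is its axis, up. In the medium pot its rim stands 36 mm above the medium pot's rim. Weight 0.05 to 0.1 kg.
- man_c (a point): Pale wooden figure of an old man with a pointed straw-coloured hat (42 mm across) and a white beard, loose: round, body 42 mm in diameter from 16 to 68 mm above its underside, foot 48 mm in diameter, 106 mm tall. The point is on its axis, half-way up (53 mm above its underside); z is up. Weight 0.09 to 0.16 kg.
- owl_c (a point): Dark brown wooden owl with white eyes and two ear tufts, loose: round, 40 mm in diameter (wings 45 mm), body 72 mm tall, ear tufts to 78 mm. The point is on its axis, 36 mm above its underside; z is up. Weight 0.07 to 0.14 kg.
- stand_top (a point): Round red stand, fixed: a disc 110 mm in diameter, 12 mm high. The point is the centre of its flat top; z is up.
- board_mid (a point): Dark wooden display board, fixed, 260 mm long, 75 mm wide, 12 mm thick, with a blue vase (38 mm in diameter, top 85 mm above the table) fixed near each end, 105 mm either side of the middle. The point is on the board's top face, exactly halfway between the vases; its y axis runs along the board from vase to vase, z is up.
- saddle (a point): Yellow saddle of a pale carved elephant, fixed: a flat square plate 64 by 64 mm, its top 70 mm above the table. The point is the centre of the plate's top. y points to the elephant's head, whose top is 79 mm above the table and centre 57 mm from the saddle's centre; the trunk reaches 101 mm from it. z is up.
- cup_c (a point): White ceramic tea cup, loose, 64 mm across, 55 mm tall, standing among the pots and figures; not part of the job. The point is on its axis, half-way up.
Things that resemble listed ones, but are neither listed nor needed, are in the scene too. What is shaped like the part that bears owl_c but pink or purple is not meant.

How it is judged:
By the outcome, as a careful person would: the job done as asked, in the order asked, and still so for the second after the job is handed in, with the robot touching nothing.
It also fails if it takes over 128 s, if anything falls off the work surface, if the arm or the gripper's body presses on something with over 40 N, if the wrist force passes 120 N, or if a joint passes its speed limit or range.

## Working session

There is one attempt and no reset: what is moved stays moved. The work goes in short steps, Python scripts to look and compute and a tool call to move; the robot and the scene stay as the last step left them, time stands still between calls to the robot, and variables do not carry over. Pictures are saved under pics/ and viewed, and the job is handed in when it is done.

Besides the shell and the picture viewer there is one more tool, called after "Call:" as name(argument=value, ...) on one line, values as JSON. drive_tool: Moves the arm, as the interface text tells. Its arguments: {"type":"object","properties":{"series":{"type":"array"},"force":{"type":"number"}},"required":["series"]}

```bash
mkdir -p pics; cat > h.py <<'E'
import numpy as np, cv2
from workcell import ctrl
def snap(name,fn):
    im=ctrl.read_camera(name); cv2.imwrite('pics/'+fn,im[:,:,::-1]); return im
def crop(src,fn,x0,y0,x1,y1,s):
    im=cv2.imread('pics/'+src)[y0:y1,x0:x1]; cv2.imwrite('pics/'+fn,cv2.resize(im,None,fx=s,fy=s,interpolation=cv2.INTER_CUBIC))
def ray(m,u,v):
    K=np.array(m['camera_matrix'],float);d=np.array(m['distortion'],float)
    p=cv2.undistortPoints(np.array([[[u,v]]],float),K,d)[0,0]
    R=cv2.Rodrigues(np.array(m['rvec'],float))[0];t=np.array(m['tvec'],float).ravel()
    return -R.T@t, R.T@np.array([p[0],p[1],1])
def atz(m,u,v,z):
    c,d=ray(m,u,v); return c+d*(z-c[2])/d[2]
def proj(m,P):
    K=np.array(m['camera_matrix'],float);d=np.array(m['distortion'],float)
    return cv2.projectPoints(np.array(P,float).reshape(-1,1,3),np.array(m['rvec'],float),np.array(m['tvec'],float),K,d)[0].reshape(-1,2)
E
python3 - <<'E'
from h import *
print(ctrl.state())
for n in ['scene','top','wrist']:
    snap(n,n+'0.png'); m=ctrl.camera_model(n)
    c,d=ray(m,320,200); print(n,c.round(),d.round(2),np.array(m['camera_matrix']).round(),np.array(m['distortion']))
E
```

```text
{'time_s': 0.0, 'joint_pos': array([ 1.03588843,  0.47777911,  0.02237447,  1.55643281, -0.01149916,
        1.10927728, -0.08306159]), 'joint_velocities': array([-2.47937771e-04, -6.77490184e-04,  2.33325396e-03,  1.70734983e-04,
        6.58078764e-06, -1.40059620e-04,  2.12563983e-03]), 'joint_torque': array([ 6.82651607e-04, -5.82840514e+01,  1.53463516e+00, -2.72602469e+01,
       -5.44466323e-02,  1.68887177e-02,  1.26036825e-04]), 'tool_pos': array([ 279.1510444 , -613.9263013 ,  221.70433501]), 'orientation': array([ 9.77312134e-01,  2.11802292e-01, -2.58403818e-04, -8.45341987e-04]), 'wrist_force': array([ 0.76945968, -0.71576972, -0.13472105]), 'ft_torque': array([0.00440585, 0.00892457, 0.00907514]), 'finger_gap': 1.0070982667621426}
scene [1126. -298.  911.] [-0.58  0.26 -0.77] [[481.   0. 321.]
 [  0. 481. 191.]
 [  0.   0.   1.]] [-0.08756106  0.          0.          0.          0.        ]
top [391.  17. 845.] [ 0.14 -0.03 -0.99] [[390.   0. 316.]
 [  0. 390. 201.]
 [  0.   0.   1.]] [0.00937851 0.         0.         0.         0.        ]
wrist [ 349. -583.  383.] [-0.26 -0.11 -0.96] [[330.   0. 321.]
 [  0. 330. 198.]
 [  0.   0.   1.]] [-0.06053555  0.          0.          0.          0.        ]
```

View pics/scene0.png

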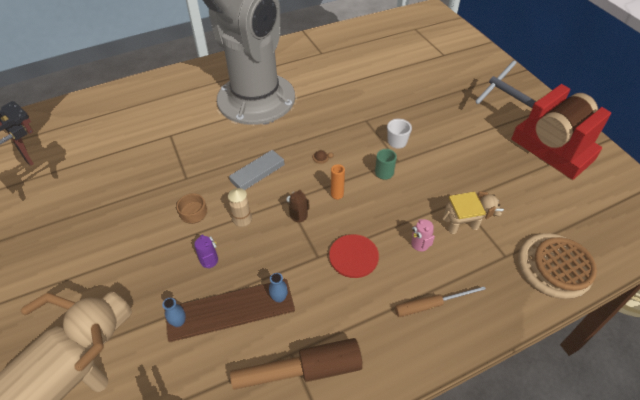

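View pics/top0.png

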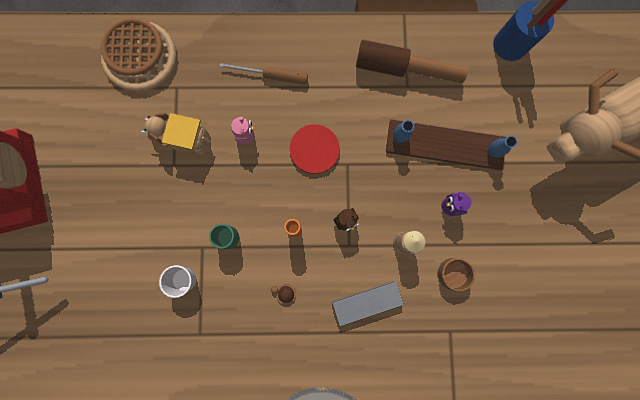

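View pics/wrist0.png

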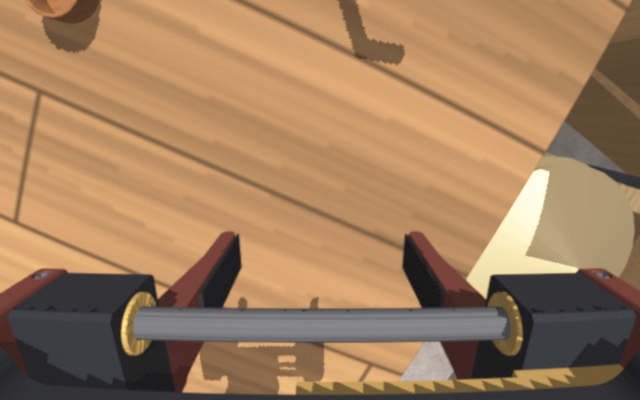

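The top view shows the brown pot at (456,274), the man at (413,241), the dark owl at (346,219), the orange pot at (292,227), the green pot at (223,237) and the cup at (177,281). It also shows the stand at (315,148), the board with its vases at about (403,131) and (503,147), and the saddle at (182,132). The pink (241,127) and purple (457,204) owls are decoys. I'll enlarge crops to measure.

```bash
python3 - <<'E'
from h import *
crop('top0.png','c1.png',330,190,490,300,5)
crop('top0.png','c2.png',130,100,330,260,4)
crop('top0.png','c3.png',375,105,525,185,5)
E
```

```text
(no output)
```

View pics/c1.png

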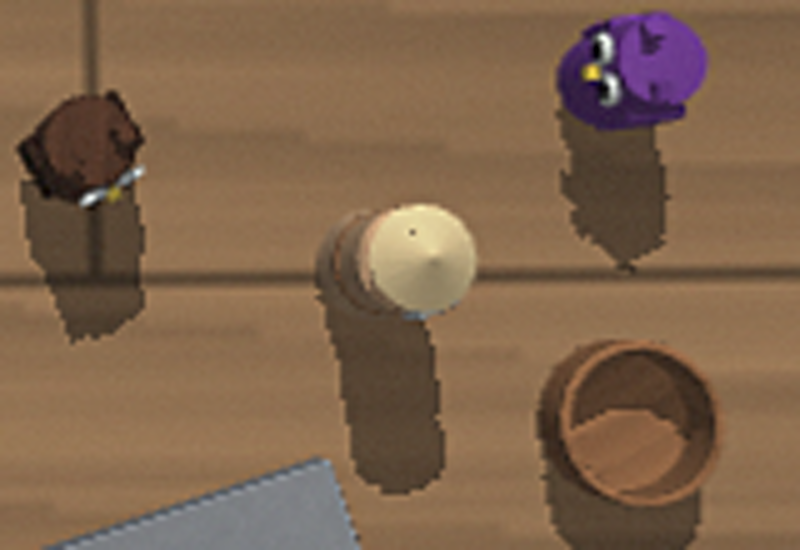

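View pics/c2.png

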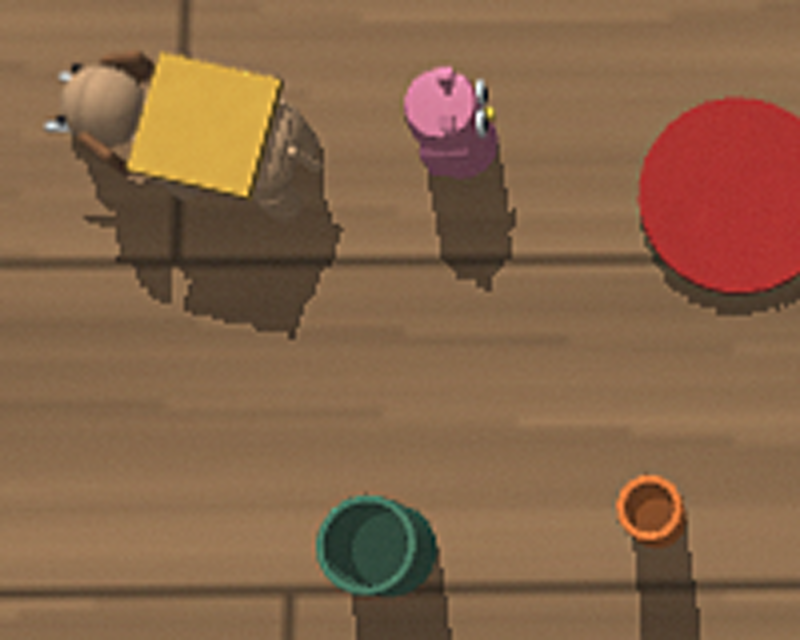

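View pics/c3.png

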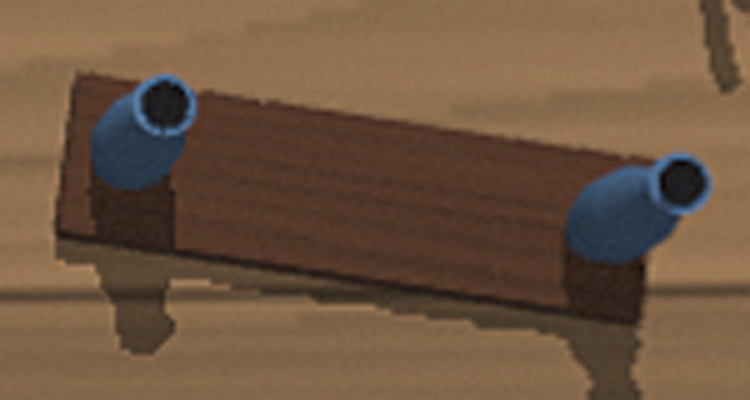

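```bash
python3 - <<'E'
from h import *
m=ctrl.camera_model('top'); s=ctrl.camera_model('scene')
def f(n,o,sc,U,V,z):
    u=(U+.5)/sc-.5+o[0]; v=(V+.5)/sc-.5+o[1]
    P=atz(m,u,v,z); print(n,P.round(1),'r',np.hypot(*P[:2]).round(),'scene px',proj(s,[P]).round(1)[0]); return P
A=(330,190);B=(130,100);C=(375,105)
f('owl',A,5,90,150,70); f('man',A,5,432,256,106); f('large',A,5,640,422,36)
f('green',B,4,367,545,66); f('orange',B,4,651,510,96); f('stand',B,4,738,195,12)
p=[f('sad',B,4,*q,70) for q in [(161,53),(281,78),(249,196),(127,170)]]
print(np.mean(p,0),[np.linalg.norm(p[i]-p[i-1]).round(1) for i in range(4)])
a=f('v1',C,5,165,105,85);b=f('v2',C,5,681,182,85);print((a+b)/2,np.linalg.norm(a-b), np.degrees(np.arctan2(*(a-b)[[1,0]])))
p=[f('bd',C,5,*q,12) for q in [(78,73),(56,234),(637,322),(658,160)]]
print(np.mean(p,0),[np.linalg.norm(p[i]-p[i-1]).round(1) for i in range(4)])
f('cup',(0,0),1,177,281,55);f('pink',B,4,438,102,72)
f('greyblock',(0,0),1,368,305,20)
crop('scene0.png','c4.png',150,110,420,300,2.9)
crop('scene0.png','c5.png',320,110,520,270,4)
E
```

```text
owl [457.4 -60.2  70. ] r 461.0 scene px [295.2 195.7]
man [ 412.8 -185.3  106. ] r 452.0 scene px [234.7 189.7]
large [ 346.2 -286.7   36. ] r 450.0 scene px [189.5 203.6]
green [428.1 190.8  66. ] r 469.0 scene px [384.4 155.3]
orange [441.8  48.8  96. ] r 445.0 scene px [335.3 168.5]
stand [619.8   4.   12. ] r 620.0 scene px [351.8 253.8]
sad [680.8 299.9  70. ] r 744.0 scene px [483.1 212.2]
sad [667.2 238.4  70. ] r 708.0 scene px [457.  217.2]
sad [605.1 252.9  70. ] r 656.0 scene px [446.5 195.6]
sad [619.1 314.8  70. ] r 695.0 scene px [472.  191.1]
[643.03918981 276.52633986  70.        ] [np.float64(63.4), np.float64(63.0), np.float64(63.7), np.float64(63.4)]
v1 [ 645.6 -184.6   85. ] r 672.0 scene px [273.9 277.7]
v2 [ 611.8 -392.    85. ] r 727.0 scene px [166.7 303.2]
[ 628.72168817 -288.31687119   85.        ] 210.13925281162986 80.73635810054465
bd [ 685.1 -165.8   12. ] r 705.0 scene px [292.5 307.8]
bd [ 611.8 -153.4   12. ] r 631.0 scene px [284.6 277.3]
bd [ 570. -407.   12.] r 700.0 scene px [163.9 305.9]
bd [ 643.1 -421.8   12. ] r 769.0 scene px [165.3 339. ]
[ 627.51010425 -286.98890362   12.        ] [np.float64(259.4), np.float64(74.4), np.float64(257.0), np.float64(74.6)]
cup [340.7 278.6  55. ] r 440.0 scene px [396.3 127. ]
pink [653.3 157.8  72. ] r 672.0 scene px [423.  224.7]
greyblock [ 284.7 -103.2   20. ] r 303.0 scene px [254.4 166.9]
```

View pics/c4.png

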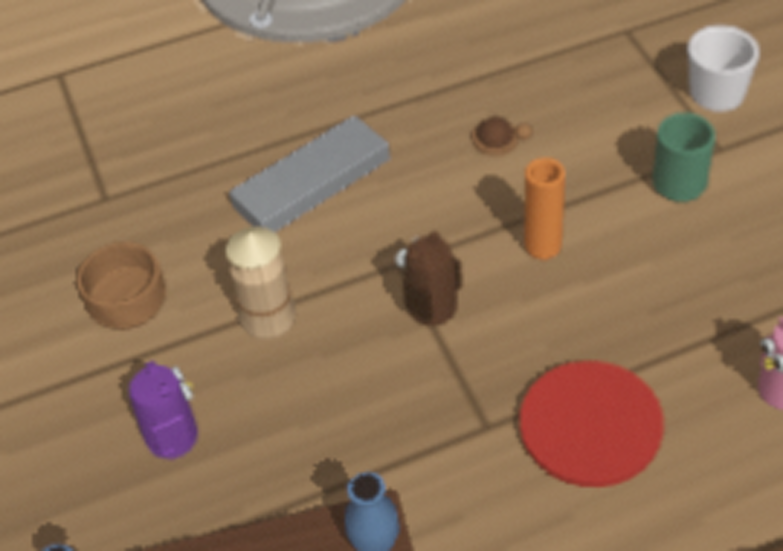

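View pics/c5.png

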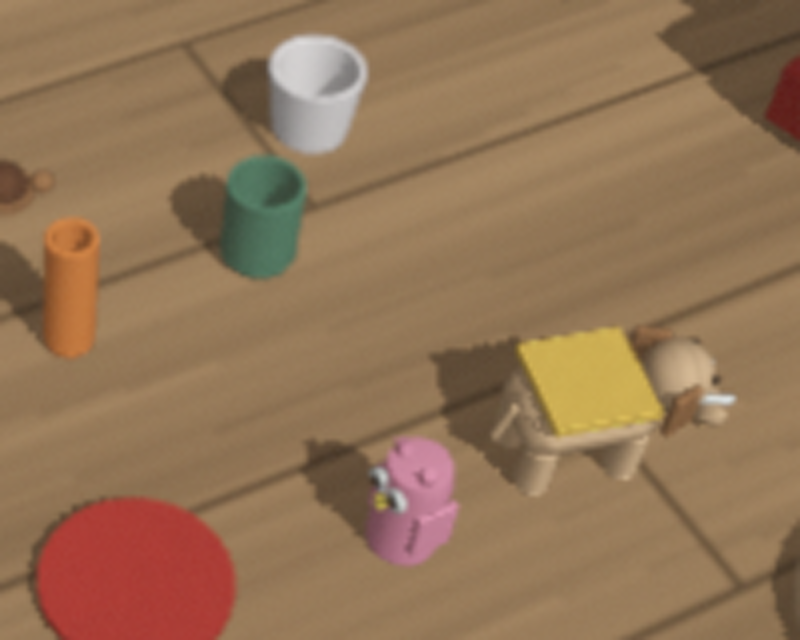

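```bash
cat >> h.py <<'E'
from scipy.spatial.transform import Rotation as Ro
def go(x,y,z,phi=None):
    """total tool-frame shift to target (at present orientation); turn about tool z for yaw phi(deg)"""
    s=ctrl.state(); R=Ro.from_quat(s['orientation']).as_matrix(); p=s['tool_pos']
    d=R.T@(np.array([x,y,z])-p); f=np.degrees(np.arctan2(R[1,0],R[0,0]))
    print('t',round(s['time_s'],2),'p',p.round(1),'phi',f.round(2),'tilt',Ro.from_matrix(R).as_rotvec(degrees=True).round(1),'zax',R[:,2].round(3),'F',s['wrist_force'].round(1),'gap',round(s['finger_gap']*87.8,1))
    print('shift',d.round(1), 'wz', None if phi is None else -(phi-f))
E
python3 -c "
from h import *
go(346,-287,170,24.5)"
```

```text
t 0.15 p [ 279.2 -614.1  221.9] phi 24.46 tilt [-175.8  -38.1    0. ] zax [-0.001  0.001 -1.   ] F [ 0.4 -0.5 -0.5] gap 87.6
shift [ 196.2 -270.    52.3] wz -0.044892591409990246
```

Call:
drive_tool(series=[[19.6, -27, 5.2, 0, 0, 0, 87], [19.6, -27, 5.2, 0, 0, 0, 87], [19.6, -27, 5.2, 0, 0, 0, 87], [19.6, -27, 5.2, 0, 0, 0, 87], [19.6, -27, 5.2, 0, 0, 0, 87], [19.6, -27, 5.2, 0, 0, 0, 87], [19.6, -27, 5.2, 0, 0, 0, 87], [19.6, -27, 5.2, 0, 0, 0, 87], [19.6, -27, 5.2, 0, 0, 0, 87], [19.6, -27, 5.2, 0, 0, 0, 87], [0, 0, 0, 0, 0, 0, 87], [0, 0, 0, 0, 0, 0, 87]], force=20)

```text
time_s: 1.35
tool_pos: [346.1, -287.3, 170.7]
orientation: [0.977, 0.213, -0.0, 0.0]
wrist_force: [0.3, 1.0, 1.1]
finger_gap: 0.985
```

```bash
python3 - <<'E'
from h import *
go(346,-287,170,24.5)
m=ctrl.camera_model('wrist');snap('wrist','w1.png')
import pickle;pickle.dump(m,open('w1.pkl','wb'))
print(proj(m,[[346.2,-286.7,36],[412.8,-185.3,106],[457.4,-60.2,72]]))
E
```

```text
t 1.35 p [ 346.1 -287.3  170.7] phi 24.54 tilt [175.9  38.3  -0. ] zax [-0. -0. -1.] F [0.3 1.  1.1] gap 86.5
shift [ 0.  -0.3  0.7] wz 0.04161690706998655
[[321.47973997 187.471443  ]
 [221.66624652  60.4445739 ]
 [ 97.41737028 -65.00322732]]
```

View pics/w1.png

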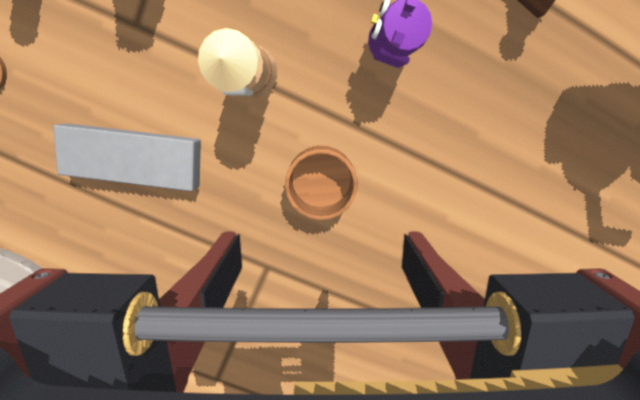

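```bash
python3 - <<'E'
from h import *
import pickle
m=pickle.load(open('w1.pkl','rb'))
crop('w1.png','c6.png',270,135,370,235,6)
for uv in [(321.5,183)]: print(atz(m,*uv,36))
E
```

```text
[ 350.07994316 -284.94379562   36.        ]
```

View pics/c6.png

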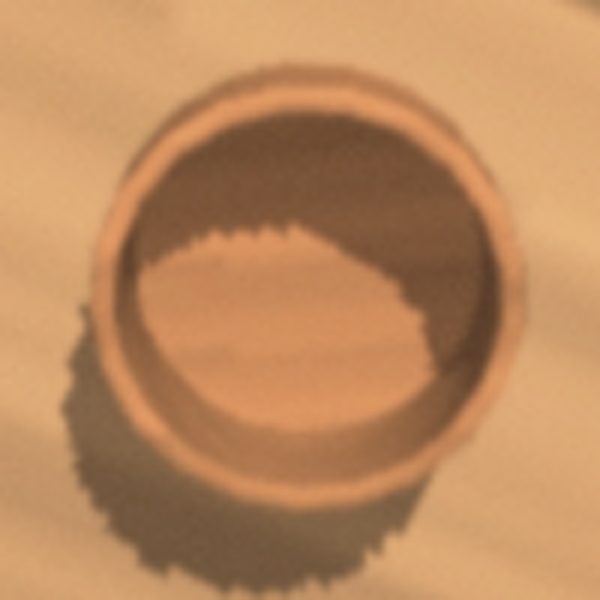

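```bash
python3 - <<'E'
from h import *
s=ctrl.camera_model('scene')
g=lambda U,V,o,sc:((U+.5)/sc-.5+o[0],(V+.5)/sc-.5+o[1])
for n,a,z in [('large',g(121,275,(150,110),2.9),36),('man',g(255,231,(150,110),2.9),106),('stand',g(592,422,(150,110),2.9),12),('green',g(263,184,(320,110),4),66),('orange',g(72,239,(320,110),4),96)]+[('sad',g(*q,(320,110),4),70) for q in[(518,344),(622,328),(662,412),(560,433)]]:
    print(n,atz(s,*a,z).round(1))
import pickle
m=pickle.load(open('w1.pkl','rb'))
print('large w',atz(m,321.4,183.9,36),'man w',atz(m,223,62,106))
go(348.5,-286,7,24.5)
E
```

```text
large [ 350.9 -283.3   36. ]
man [ 414.5 -179.1  106. ]
stand [625.    6.4  12. ]
green [430.2 192.4  66. ]
orange [446.7  52.3  96. ]
sad [607.7 258.4  70. ]
sad [623.6 320.4  70. ]
sad [683.7 303.4  70. ]
sad [671.1 242.6  70. ]
large w [ 349.26444664 -285.21565577   36.        ] man w [ 412.25612559 -186.4371966   106.        ]
t 1.4 p [ 346.1 -288.2  170.8] phi 24.44 tilt [175.9  38.1   0. ] zax [ 0.    -0.001 -1.   ] F [ 0.1 -0.3 -0. ] gap 87.0
shift [  3.1  -1.1 163.8] wz -0.05795221998274869
```

Call:
drive_tool(series=[[3, -1, 0, 0, 0, 0, 87], [0, 0, 30, 0, 0, 0, 87], [0, 0, 30, 0, 0, 0, 87], [0, 0, 30, 0, 0, 0, 87], [0, 0, 30, 0, 0, 0, 87], [0, 0, 22, 0, 0, 0, 87], [0, 0, 14, 0, 0, 0, 87], [0, 0, 6, 0, 0, 0, 87], [0, 0, 0, 0, 0, 0, 60], [0, 0, 0, 0, 0, 0, 60], [0, 0, 0, 0, 0, 0, 60], [0, 0, 0, 0, 0, 0, 60], [0, 0, 0, 0, 0, 0, 60]], force=20)

```text
time_s: 2.7
tool_pos: [348.9, -285.8, 9.4]
orientation: [0.977, 0.212, 0.0, 0.001]
wrist_force: [0.4, -0.5, 5.5]
finger_gap: 0.775
```

```bash
python3 - <<'E'
from h import *
go(349,-286,180)
snap('wrist','w2.png')
E
```

```text
t 2.7 p [ 348.9 -285.8    9.4] phi 24.44 tilt [1.759e+02 3.810e+01 1.000e-01] zax [ 0.001 -0.001 -1.   ] F [ 0.4 -0.5  5.5] gap 68.1
shift [   0.2    0.4 -170.6] wz None
```

View pics/w2.png

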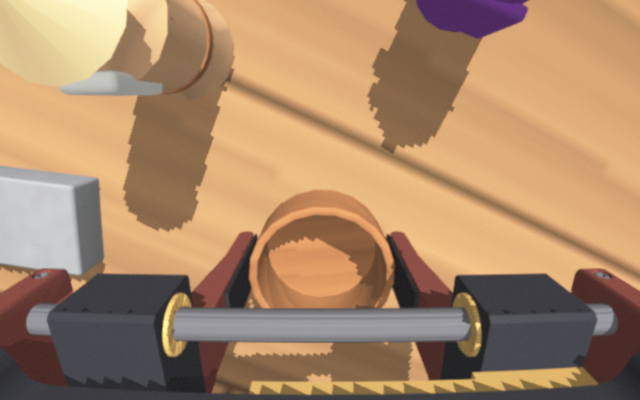

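Call:
drive_tool(series=[[0, 0, -8, 0, 0, 0, 60], [0, 0, -20, 0, 0, 0, 60], [0, 0, -36, 0, 0, 0, 60], [0, 0, -36, 0, 0, 0, 60], [0, 0, -36, 0, 0, 0, 60], [0, 0, -30, 0, 0, 0, 60], [0, 0, 0, 0, 0, 0, 60]])

```text
time_s: 3.45
tool_pos: [350.4, -286.6, 178.7]
orientation: [0.977, 0.212, 0.003, 0.003]
wrist_force: [0.6, 0.2, -1.7]
finger_gap: 0.781
```

```bash
python3 - <<'E'
from h import *
go(622,5,175)
E
```

```text
t 3.45 p [ 350.4 -286.6  178.7] phi 24.45 tilt [175.6  38.1   0.5] zax [ 0.006 -0.004 -1.   ] F [ 0.6  0.2 -1.7] gap 68.5
shift [ 367.9 -153.1    4.2] wz None
```

Call:
drive_tool(series=[[30, -15, 0, 0, 0, 0, 60], [30, -15, 0, 0, 0, 0, 60], [30, -15, 0, 0, 0, 0, 60], [30, -15, 0, 0, 0, 0, 60], [30, -15, 0, 0, 0, 0, 60], [30, -15, 0, 0, 0, 0, 60], [30, -15, 0, 0, 0, 0, 60], [30, -15, 0, 0, 0, 0, 60], [30, -15, 0, 0, 0, 0, 60], [30, -15, 0, 0, 0, 0, 60], [0, -3, 0, 0, 0, 0, 60], [0, 0, 0, 0, 0, 0, 60], [0, 0, 0, 0, 0, 0, 60]])

```text
time_s: 4.75
tool_pos: [556.9, -23.1, 173.8]
orientation: [0.977, 0.211, -0.001, 0.0]
wrist_force: [-0.3, -0.5, -0.5]
finger_gap: 0.778
```

```bash
python3 - <<'E'
from h import *
import pickle
go(622,5,175)
m=ctrl.camera_model('wrist');snap('wrist','w3.png')
pickle.dump(m,open('w3.pkl','wb'))
print(proj(m,[[622,5,12]]))
E
```

```text
t 4.75 p [556.9 -23.1 173.8] phi 24.4 tilt [175.9  38.   -0.2] zax [-0.002 -0.001 -1.   ] F [-0.3 -0.5 -0.5] gap 68.3
shift [70.9  1.3 -1.4] wz None
[[323.60762491 108.09615679]]
```

View pics/w3.png

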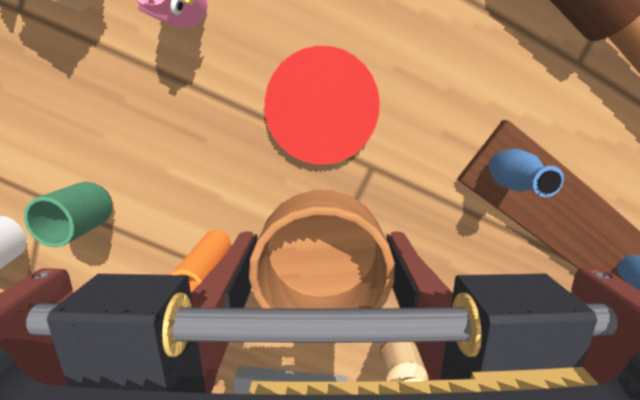

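```bash
python3 - <<'E'
from h import *
import pickle
m=pickle.load(open('w3.pkl','rb'))
def red(fn,box=None):
    im=cv2.imread('pics/'+fn).astype(int); b,g,r=im[...,0],im[...,1],im[...,2]
    k=((r>130)&(g<100)&(b<100)&(r-g>90)).astype(np.uint8)
    n,l,st,c=cv2.connectedComponentsWithStats(k)
    return k,l,st,c
for fn,mm,pp in [('w3.png',m,(322,105)),('top0.png',ctrl.camera_model('top'),(315,148)),('scene0.png',ctrl.camera_model('scene'),(353,255))]:
    k,l,st,c=red(fn); i=l[pp[1],pp[0]]
    cs,_=cv2.findContours((l==i).astype(np.uint8),cv2.RETR_EXTERNAL,cv2.CHAIN_APPROX_NONE)
    pts=max(cs,key=len)[:,0].astype(float)
    W=np.array([atz(mm,*q,12)[:2] for q in pts]); 
    e=cv2.fitEllipse(W.astype(np.float32)); print(fn,e)
# overlay rim
im=cv2.imread('pics/w3.png')
t=np.linspace(0,2*np.pi,100)
for dx,col in [(0,(0,255,0))]:
  for r in (34,30):
    P=np.c_[556.9+r*np.cos(t),-23.1+r*np.sin(t),np.full(100,173.8-9.4+36)]
    cv2.polylines(im,[np.round(proj(m,P)*8).astype(int)],True,col,1,cv2.LINE_AA,3)
cv2.imwrite('pics/o3.png',cv2.resize(im[170:340,220:420],None,fx=4,fy=4,interpolation=cv2.INTER_CUBIC)[:600])
E
```

```text
w3.png ((621.7650756835938, 7.22617769241333), (107.45279693603516, 108.47775268554688), 92.49150085449219)
top0.png ((620.4177856445312, 4.155410289764404), (106.4055404663086, 106.72319793701172), 100.06379699707031)
scene0.png ((623.9437866210938, 6.392367362976074), (104.97090911865234, 108.76251983642578), 77.42933654785156)
```

View pics/o3.png

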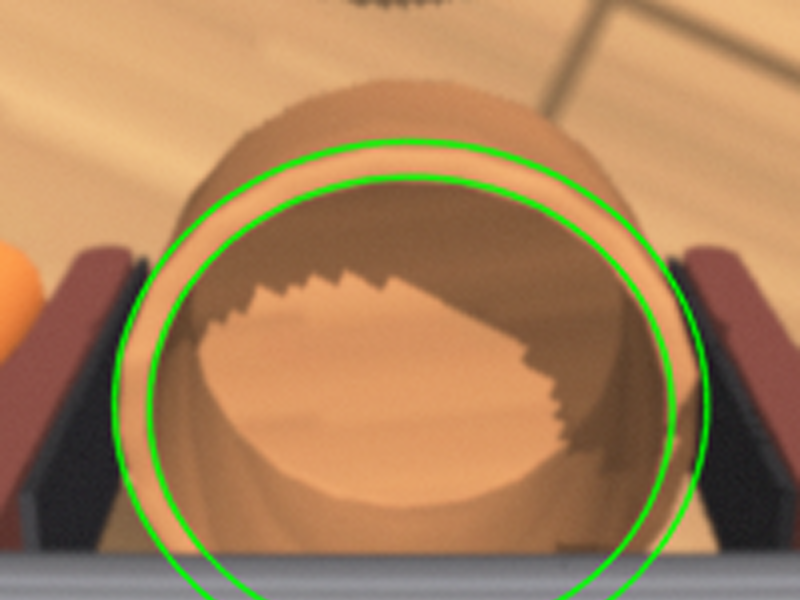

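Call:
drive_tool(series=[[24, 0, 0, 0, 0, 0, 60], [24, 0.4, 0, 0, 0, 0, 60], [23, 0, 0, 0, 0, 0, 60], [0, 0, 30, 0, 0, 0, 60], [0, 0, 35, 0, 0, 0, 60], [0, 0, 35, 0, 0, 0, 60], [0, 0, 25, 0, 0, 0, 60], [0, 0, 12, 0, 0, 0, 60], [0, 0, 5, 0, 0, 0, 60], [0, 0, 0, 0, 0, 0, 60], [0, 0, 0, 0, 0, 0, 60], [0, 0, 0, 0, 0, 0, 60]])

```text
time_s: 6.0
tool_pos: [624.0, 7.1, 34.1]
orientation: [0.977, 0.212, 0.001, 0.0]
wrist_force: [0.1, -0.4, -1.9]
finger_gap: 0.781
```

```bash
python3 - <<'E'
from h import *
go(622,6,21.5)
E
```

```text
t 6.0 p [624.    7.1  34.1] phi 24.44 tilt [175.9  38.1   0.2] zax [ 0.002  0.    -1.   ] F [ 0.1 -0.4 -1.9] gap 68.6
shift [-2.3  0.1 12.6] wz None
```

Call:
drive_tool(series=[[-2, 0, 4, 0, 0, 0, 60], [0, 0, 4, 0, 0, 0, 60], [0, 0, 3, 0, 0, 0, 60], [0, 0, 1, 0, 0, 0, 60], [0, 0, 0, 0, 0, 0, 60], [0, 0, 0, 0, 0, 0, 60]])

```text
time_s: 6.6
tool_pos: [620.9, 6.2, 21.3]
orientation: [0.977, 0.212, -0.0, 0.0]
wrist_force: [-3.7, 0.2, 8.0]
finger_gap: 0.78
```

```bash
python3 - <<'E'
from h import *
go(622,6,21.5)
E
```

```text
t 6.6 p [620.9   6.2  21.3] phi 24.45 tilt [ 1.759e+02  3.810e+01 -1.000e-01] zax [-0.001 -0.    -1.   ] F [-3.7  0.2  8. ] gap 68.5
shift [ 0.9  0.6 -0.2] wz None
```

Contact made at the expected height. Open, rise, look.

Call:
drive_tool(series=[[0, 0, 0, 0, 0, 0, 84], [0, 0, 0, 0, 0, 0, 84], [0, 0, -3, 0, 0, 0, 84], [0, 0, -15, 0, 0, 0, 84], [0, 0, -35, 0, 0, 0, 84], [0, 0, -40, 0, 0, 0, 84], [0, 0, -40, 0, 0, 0, 84], [0, 0, -30, 0, 0, 0, 84], [-15, 0, 0, 0, 0, 0, 84], [-25, 0, 0, 0, 0, 0, 84], [0, 0, 0, 0, 0, 0, 84], [0, 0, 0, 0, 0, 0, 84]])

```text
time_s: 7.8
tool_pos: [584.9, -10.5, 184.8]
orientation: [0.977, 0.212, 0.001, 0.0]
wrist_force: [-0.2, 0.4, -0.5]
finger_gap: 0.955
```

```bash
python3 - <<'E'
from h import *
import pickle
go(430,192,185,24.5)
m=ctrl.camera_model('wrist');snap('wrist','w4.png')
pickle.dump(m,open('w4.pkl','wb'))
snap('top','top4.png')
im=cv2.imread('pics/w4.png')
t=np.linspace(0,2*np.pi,100)
for r,z in ((34,48),(30,48),(54.5,12)):
    P=np.c_[622+r*np.cos(t),6+r*np.sin(t),np.full(100,z)]
    cv2.polylines(im,[np.round(proj(m,P)*8).astype(int)],True,(0,255,0),1,cv2.LINE_AA,3)
cv2.imwrite('pics/o4.png',cv2.resize(im[70:220,220:420],None,fx=4,fy=4,interpolation=cv2.INTER_CUBIC)[:600])
E
```

```text
t 7.8 p [584.9 -10.5 184.8] phi 24.43 tilt [1.759e+02 3.810e+01 1.000e-01] zax [ 0.001 -0.    -1.   ] F [-0.2  0.4 -0.5] gap 83.8
shift [ -57.3 -248.4   -0.5] wz -0.07351847186409444
```

View pics/o4.png

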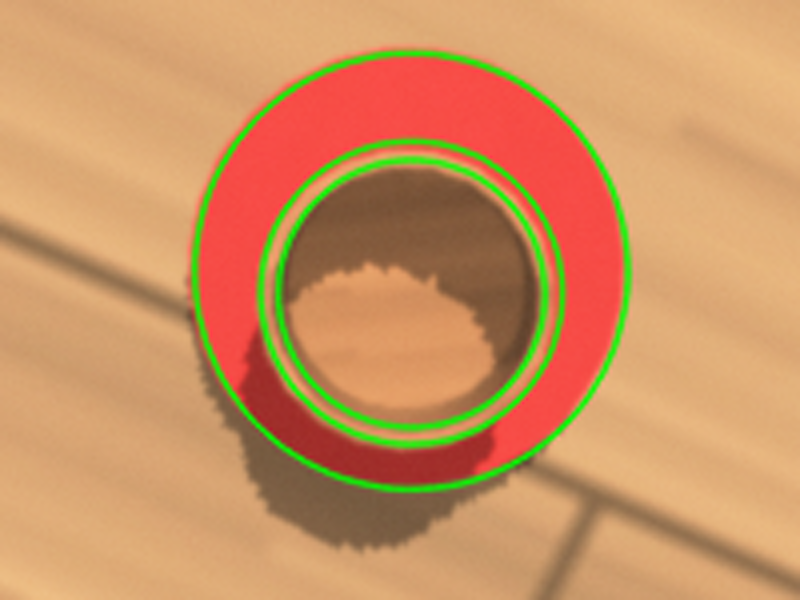

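Call:
drive_tool(series=[[-5.7, -24.8, 0, 0, 0, 0, 84], [-5.7, -24.8, 0, 0, 0, 0, 84], [-5.7, -24.8, 0, 0, 0, 0, 84], [-5.7, -24.8, 0, 0, 0, 0, 84], [-5.7, -24.8, 0, 0, 0, 0, 84], [-5.7, -24.8, 0, 0, 0, 0, 84], [-5.7, -24.8, 0, 0, 0, 0, 84], [-5.7, -24.8, 0, 0, 0, 0, 84], [-5.7, -24.8, 0, 0, 0, 0, 84], [-5.7, -24.8, 0, 0, 0, 0, 84], [0, 0, 0, 0, 0, 0, 84], [0, 0, 0, 0, 0, 0, 84]])

```text
time_s: 9.1
tool_pos: [430.5, 192.6, 183.8]
orientation: [0.977, 0.213, 0.0, -0.0]
wrist_force: [-0.3, -0.5, -0.5]
finger_gap: 0.952
```

```bash
cat >> h.py <<'E'
def ov(fn,out,m,circs,box,s):
    im=cv2.imread('pics/'+fn); t=np.linspace(0,2*np.pi,100)
    for x,y,z,r in circs:
        P=np.c_[x+r*np.cos(t),y+r*np.sin(t),np.full(100,z)]
        cv2.polylines(im,[np.round(proj(m,P)*8).astype(int)],True,(255,255,0),1,cv2.LINE_AA,3)
    x0,y0,x1,y1=box
    cv2.imwrite('pics/'+out,cv2.resize(im[y0:y1,x0:x1],None,fx=s,fy=s,interpolation=cv2.INTER_CUBIC))
E
python3 - <<'E'
from h import *
go(429.7,192.5,38,24.5)
m=ctrl.camera_model('wrist');snap('wrist','w5.png')
ov('w5.png','o5.png',m,[(429.7,192.5,66,25),(429.7,192.5,66,21)],(220,80,420,230),4)
E
```

```text
t 9.1 p [430.5 192.6 183.8] phi 24.56 tilt [-175.9  -38.3   -0. ] zax [ 0.  0. -1.] F [-0.3 -0.5 -0.5] gap 83.6
shift [ -0.9  -0.2 145.8] wz 0.055761975770600714
```

View pics/o5.png

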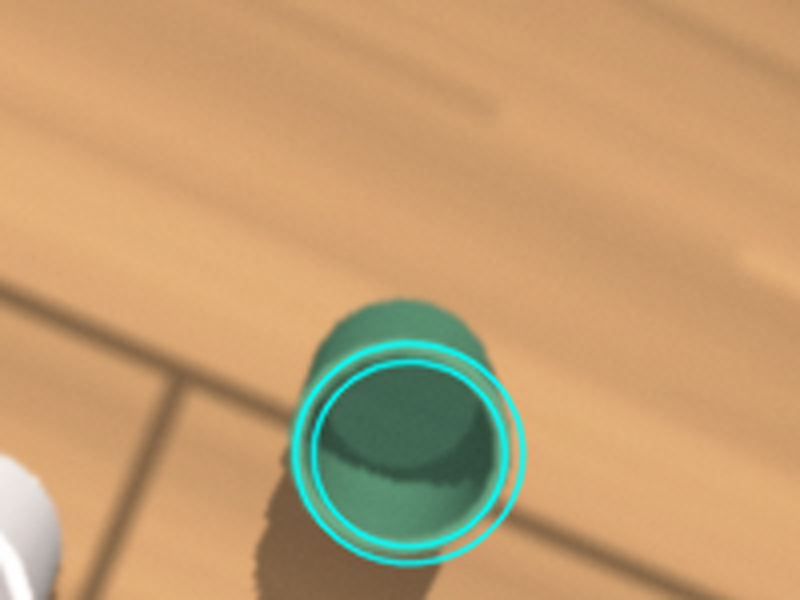

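Call:
drive_tool(series=[[0.5, -1.3, 20, 0, 0, 0, 84], [0, 0, 35, 0, 0, 0, 84], [0, 0, 35, 0, 0, 0, 84], [0, 0, 30, 0, 0, 0, 84], [0, 0, 18, 0, 0, 0, 84], [0, 0, 8, 0, 0, 0, 84], [0, 0, 0, 0, 0, 0, 84], [0, 0, 0, 0, 0, 0, 44], [0, 0, 0, 0, 0, 0, 44], [0, 0, 0, 0, 0, 0, 44], [0, 0, 0, 0, 0, 0, 44], [0, 0, 0, 0, 0, 0, 44], [0, 0, 0, 0, 0, 0, 44]])

```text
time_s: 10.45
tool_pos: [430.4, 193.4, 38.1]
orientation: [0.977, 0.212, 0.0, -0.0]
wrist_force: [-1.1, 0.3, 4.3]
finger_gap: 0.561
```

```bash
python3 - <<'E'
from h import *
go(621,6,200,24.5)
E
```

```text
t 10.45 p [430.4 193.4  38.1] phi 24.45 tilt [-1.759e+02 -3.810e+01 -1.000e-01] zax [ 0.001  0.    -1.   ] F [-1.1  0.3  4.3] gap 49.2
shift [  96.   249.5 -161.8] wz -0.04990063966564051
```

Call:
drive_tool(series=[[0, 0, -10, 0, 0, 0, 44], [0, 0, -25, 0, 0, 0, 44], [0, 0, -40, 0, 0, 0, 44], [0, 0, -40, 0, 0, 0, 44], [0, 0, -25, 0, 0, 0, 44], [5, 22, 0, 0, 0, 0, 44], [6, 28, 0, 0, 0, 0, 44], [6, 28, 0, 0, 0, 0, 44], [6, 28, 0, 0, 0, 0, 44], [6, 28, 0, 0, 0, 0, 44], [6, 28, 0, 0, 0, 0, 44], [6, 28, 0, 0, 0, 0, 44], [5, 28, 0, 0, 0, 0, 44], [5, 20, 0, 0, 0, 0, 44], [5, 11, 0, 0, 0, 0, 44], [0, 0, 0, 0, 0, 0, 44], [0, 0, 0, 0, 0, 0, 44]])

```text
time_s: 12.15
tool_pos: [583.6, -9.1, 177.7]
orientation: [0.977, 0.212, -0.0, -0.0]
wrist_force: [0.3, 0.6, -0.4]
finger_gap: 0.56
```

```bash
python3 - <<'E'
from h import *
go(621,6,64.5,24.5)
p=ctrl.state()['tool_pos']
m=ctrl.camera_model('wrist');snap('wrist','w6.png')
ov('w6.png','o6.png',m,[(621,6,48,34),(621,6,48,30),(p[0],p[1],p[2]+28,25),(p[0],p[1],p[2]+28,21)],(220,100,420,300),3)
E
```

```text
t 12.15 p [583.6  -9.1 177.7] phi 24.51 tilt [-175.8  -38.2    0. ] zax [-0.001  0.001 -1.   ] F [ 0.3  0.6 -0.4] gap 49.2
shift [ 40.4   1.9 113.1] wz 0.012713418432777956
```

View pics/o6.png

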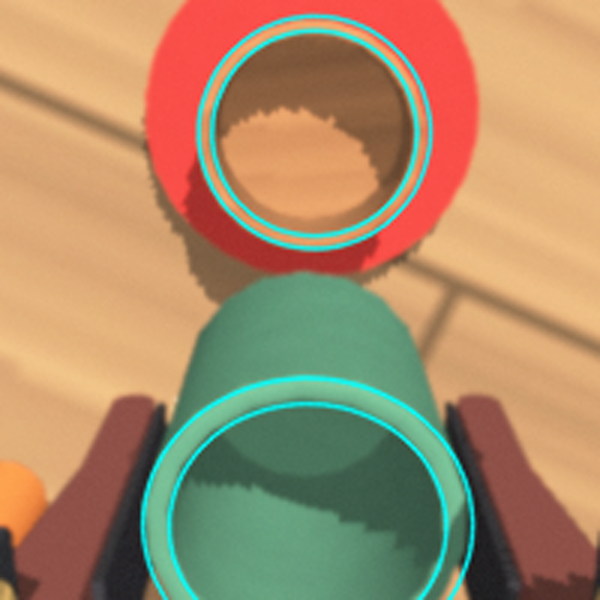

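Call:
drive_tool(series=[[14, 1, 0, 0, 0, 0, 44], [14, 1, 0, 0, 0, 0, 44], [12, 0, 0, 0, 0, 0, 44], [0, 0, 20, 0, 0, 0, 44], [0, 0, 30, 0, 0, 0, 44], [0, 0, 20, 0, 0, 0, 44], [0, 0, 8, 0, 0, 0, 44], [0, 0, 0, 0, 0, 0, 44], [0, 0, 0, 0, 0, 0, 44]])

```text
time_s: 13.1
tool_pos: [622.0, 5.0, 100.6]
orientation: [0.977, 0.212, 0.001, 0.0]
wrist_force: [0.4, -0.1, -1.3]
finger_gap: 0.561
```

```bash
python3 - <<'E'
from h import *
go(621,6,56.5,24.5)
E
```

```text
t 13.1 p [622.    5.  100.6] phi 24.48 tilt [1.759e+02 3.820e+01 1.000e-01] zax [ 0.001  0.    -1.   ] F [ 0.4 -0.1 -1.3] gap 49.3
shift [-0.6 -1.3 44.1] wz -0.0178644877633225
```

Call:
drive_tool(series=[[-0.5, -1.2, 10, 0, 0, 0, 44], [0, 0, 14, 0, 0, 0, 44], [0, 0, 10, 0, 0, 0, 44], [0, 0, 5, 0, 0, 0, 44], [0, 0, 3, 0, 0, 0, 44], [0, 0, 2, 0, 0, 0, 44], [0, 0, 0, 0, 0, 0, 44], [0, 0, 0, 0, 0, 0, 44]])

```text
time_s: 13.9
tool_pos: [620.6, 5.5, 56.2]
orientation: [0.977, 0.212, 0.0, 0.0]
wrist_force: [-1.9, 0.9, 4.7]
finger_gap: 0.562
```

```bash
python3 - <<'E'
from h import *
go(621,6,56.5,24.5)
E
```

```text
t 13.9 p [620.6   5.5  56.2] phi 24.45 tilt [175.9  38.1   0. ] zax [ 0.  0. -1.] F [-1.9  0.9  4.7] gap 49.4
shift [ 0.6 -0.3 -0.3] wz -0.04861176163923986
```

Seated at the expected height (56.2 mm, 4.7 N). Release, rise and look.

Call:
drive_tool(series=[[0, 0, 0, 0, 0, 0, 66], [0, 0, 0, 0, 0, 0, 66], [0, 0, -3, 0, 0, 0, 66], [0, 0, -15, 0, 0, 0, 66], [0, 0, -35, 0, 0, 0, 66], [0, 0, -40, 0, 0, 0, 66], [0, 0, -40, 0, 0, 0, 66], [-25, 0, 0, 0, 0, 0, 66], [-25, 0, 0, 0, 0, 0, 66], [0, 0, 0, 0, 0, 0, 66], [0, 0, 0, 0, 0, 0, 66]])

```text
time_s: 15.0
tool_pos: [575.2, -15.4, 189.9]
orientation: [0.977, 0.212, 0.001, 0.0]
wrist_force: [0.6, 0.1, -1.0]
finger_gap: 0.75
```

```bash
python3 - <<'E'
from h import *
go(444,51,190,24.5)
m=ctrl.camera_model('wrist');snap('wrist','w7.png')
ov('w7.png','o7.png',m,[(620.8,5.7,48,34),(620.8,5.7,84,25),(620.8,5.7,84,21)],(220,50,420,200),4)
E
```

```text
t 15.0 p [575.2 -15.4 189.9] phi 24.42 tilt [1.759e+02 3.810e+01 1.000e-01] zax [ 0.002 -0.    -1.   ] F [ 0.6  0.1 -1. ] gap 65.8
shift [ -92.  -114.8   -0.4] wz -0.07510811090971714
```

View pics/o7.png

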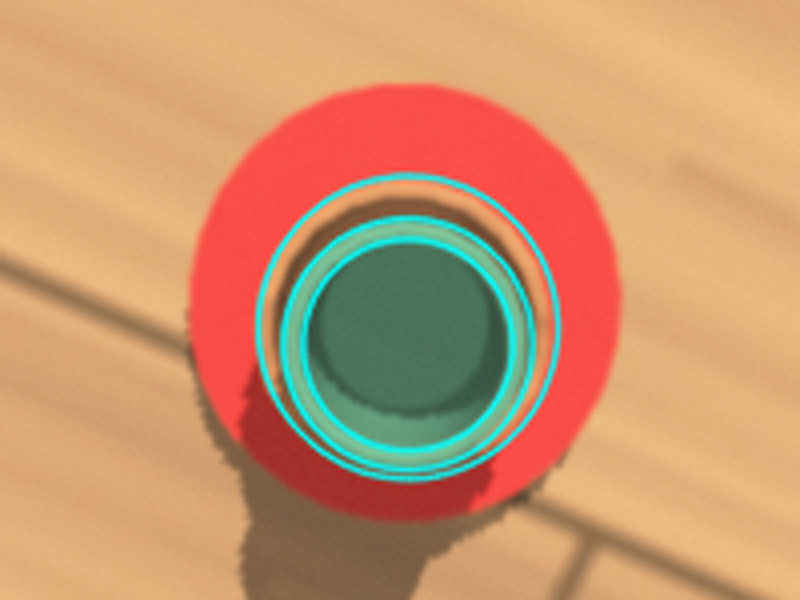

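Call:
drive_tool(series=[[-16, -19, 0, 0, 0, 0, 66], [-19, -23, 0, 0, 0, 0, 66], [-19, -24, 0, 0, 0, 0, 66], [-19, -24, 0, 0, 0, 0, 66], [-19, -24, 0, 0, 0, 0, 66], [0, 0, 0, 0, 0, 0, 66], [0, 0, 0, 0, 0, 0, 66]])

```text
time_s: 15.75
tool_pos: [444.8, 51.1, 189.2]
orientation: [0.977, 0.213, 0.001, 0.0]
wrist_force: [0.8, 1.0, 0.4]
finger_gap: 0.753
```

```bash
python3 - <<'E'
from h import *
go(443.4,50.8,67.5,24.5)
m=ctrl.camera_model('wrist');snap('wrist','w8.png')
ov('w8.png','o8.png',m,[(443.4,50.8,96,16),(443.4,50.8,96,12)],(220,80,420,230),4)
E
```

```text
t 15.75 p [444.8  51.1 189.2] phi 24.55 tilt [1.759e+02 3.830e+01 1.000e-01] zax [ 0.001  0.    -1.   ] F [0.8 1.  0.4] gap 66.1
shift [ -1.6  -0.3 121.7] wz 0.04637946394341341
```

View pics/o8.png

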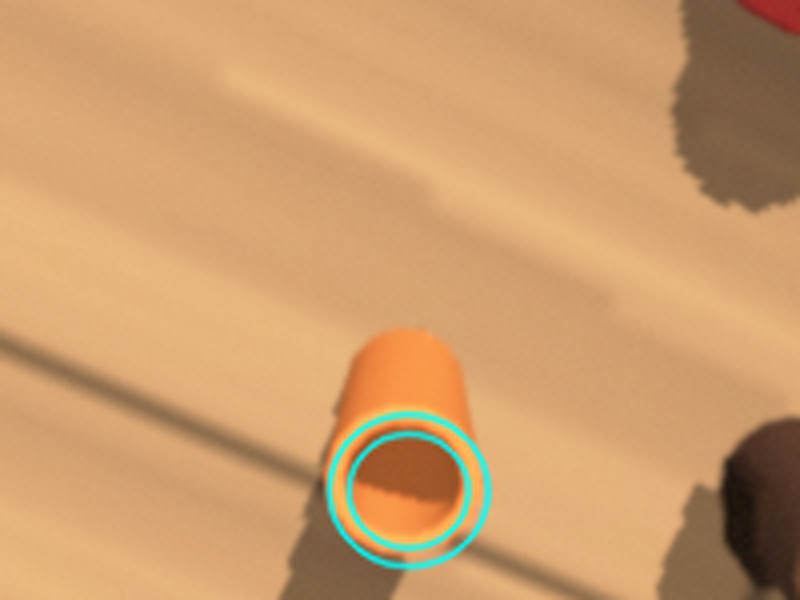

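Call:
drive_tool(series=[[-0.5, -0.8, 20, 0, 0, 0, 66], [0, 0, 35, 0, 0, 0, 66], [0, 0, 32, 0, 0, 0, 66], [0, 0, 22, 0, 0, 0, 66], [0, 0, 12, 0, 0, 0, 66], [0, 0, 0, 0, 0, 0, 66], [0, 0, 0, 0, 0, 0, 26], [0, 0, 0, 0, 0, 0, 26], [0, 0, 0, 0, 0, 0, 26], [0, 0, 0, 0, 0, 0, 26], [0, 0, 0, 0, 0, 0, 26], [0, 0, 0, 0, 0, 0, 26]])

```text
time_s: 17.0
tool_pos: [443.7, 51.0, 68.2]
orientation: [0.977, 0.212, 0.001, 0.0]
wrist_force: [0.4, 0.7, 4.9]
finger_gap: 0.365
```

```bash
python3 - <<'E'
from h import *
go(621,6,200,24.5)
E
```

```text
t 17.0 p [443.7  51.   68.2] phi 24.45 tilt [1.759e+02 3.810e+01 1.000e-01] zax [ 0.001  0.    -1.   ] F [0.4 0.7 4.9] gap 32.1
shift [ 142.9  114.4 -131.6] wz -0.04756620951128454
```

Call:
drive_tool(series=[[0, 0, -10, 0, 0, 0, 26], [0, 0, -25, 0, 0, 0, 26], [0, 0, -35, 0, 0, 0, 26], [0, 0, -35, 0, 0, 0, 26], [0, 0, -27, 0, 0, 0, 26], [16, 19, 0, 0, 0, 0, 26], [20, 23, 0, 0, 0, 0, 26], [22, 26, 0, 0, 0, 0, 26], [22, 26, 0, 0, 0, 0, 26], [18, 20, 0, 0, 0, 0, 26], [0, 0, 0, 0, 0, 0, 26], [0, 0, 0, 0, 0, 0, 26]])

```text
time_s: 18.2
tool_pos: [579.1, -12.2, 199.6]
orientation: [0.977, 0.212, -0.001, -0.0]
wrist_force: [-1.0, -0.2, -0.3]
finger_gap: 0.367
```

```bash
python3 - <<'E'
from h import *
go(620.8,5.7,86.5,24.5)
p=ctrl.state()['tool_pos']
m=ctrl.camera_model('wrist');snap('wrist','w9.png')
ov('w9.png','o9.png',m,[(620.8,5.7,84,25),(620.8,5.7,84,21),(p[0],p[1],p[2]+28,16),(p[0],p[1],p[2]-68,16)],(220,100,420,300),3)
E
```

```text
t 18.2 p [579.1 -12.2 199.6] phi 24.43 tilt [-1.759e+02 -3.810e+01  1.000e-01] zax [-0.001  0.001 -1.   ] F [-1.  -0.2 -0.3] gap 32.2
shift [ 45.5   1.1 113. ] wz -0.06554062643380476
```

View pics/o9.png

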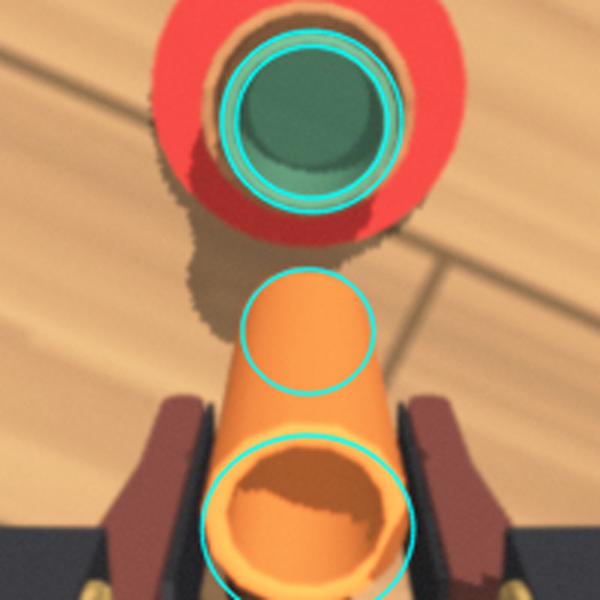

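Call:
drive_tool(series=[[15, 0.6, 0, 0, 0, 0, 26], [15, 0.4, 0, 0, 0, 0, 26], [14, 0, 0, 0, 0, 0, 26], [0, 0, 10, 0, 0, 0, 26], [0, 0, 20, 0, 0, 0, 26], [0, 0, 0, 0, 0, 0, 26], [0, 0, 0, 0, 0, 0, 26]])

```text
time_s: 18.95
tool_pos: [618.7, 5.0, 169.3]
orientation: [0.977, 0.212, -0.001, -0.0]
wrist_force: [0.7, 0.2, -0.3]
finger_gap: 0.371
```

```bash
python3 - <<'E'
from h import *
go(620.4,5.7,92.2,24.5)
E
```

```text
t 18.95 p [618.7   5.  169.3] phi 24.47 tilt [-175.9  -38.1    0.2] zax [-0.002 -0.    -1.   ] F [ 0.7  0.2 -0.3] gap 32.6
shift [ 2.   0.1 77.1] wz -0.026176993869150067
```

Call:
drive_tool(series=[[1.7, 0, 10, 0, 0, 0, 26], [0, 0, 20, 0, 0, 0, 26], [0, 0, 20, 0, 0, 0, 26], [0, 0, 14, 0, 0, 0, 26], [0, 0, 6, 0, 0, 0, 26], [0, 0, 3, 0, 0, 0, 26], [0, 0, 2, 0, 0, 0, 26], [0, 0, 1, 0, 0, 0, 26], [0, 0, 1, 0, 0, 0, 26], [0, 0, 0, 0, 0, 0, 26], [0, 0, 0, 0, 0, 0, 26]])

```text
time_s: 20.05
tool_pos: [621.9, 5.4, 94.0]
orientation: [0.977, 0.212, 0.0, 0.0]
wrist_force: [-3.7, -1.7, 6.1]
finger_gap: 0.37
```

```bash
python3 - <<'E'
from h import *
go(620.4,5.7,92.2,24.5)
E
```

```text
t 20.05 p [621.9   5.4  94. ] phi 24.43 tilt [1.759e+02 3.810e+01 1.000e-01] zax [ 0.001 -0.001 -1.   ] F [-3.7 -1.7  6.1] gap 32.5
shift [-1.3 -0.9  1.8] wz -0.07024632836156286
```

Call:
drive_tool(series=[[-1.2, -0.5, 0.5, 0, 0, 0, 26], [0, 0, 0.5, 0, 0, 0, 26], [0, 0, 0, 0, 0, 0, 26]])

```text
time_s: 20.35
tool_pos: [620.8, 5.1, 92.9]
orientation: [0.977, 0.211, 0.001, 0.001]
wrist_force: [-2.8, -1.7, 5.0]
finger_gap: 0.365
```

```bash
python3 - <<'E'
from h import *
go(620.4,5.7,92.2,24.5)
m=ctrl.camera_model('wrist');snap('wrist','w10.png');snap('scene','s10.png')
crop('w10.png','c10.png',220,150,420,300,4);crop('s10.png','c10s.png',290,120,430,300,3.3)
E
```

```text
t 20.35 p [620.8   5.1  92.9] phi 24.42 tilt [1.759e+02 3.810e+01 1.000e-01] zax [ 0.001 -0.001 -1.   ] F [-2.8 -1.7  5. ] gap 32.1
shift [-0.1 -0.7  0.7] wz -0.0802255199342099
```

View pics/c10.png

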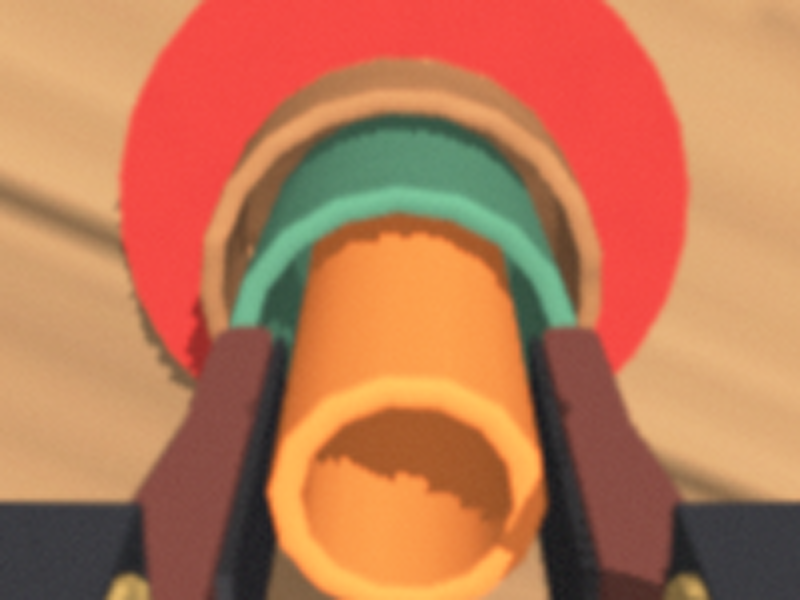

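View pics/c10s.png

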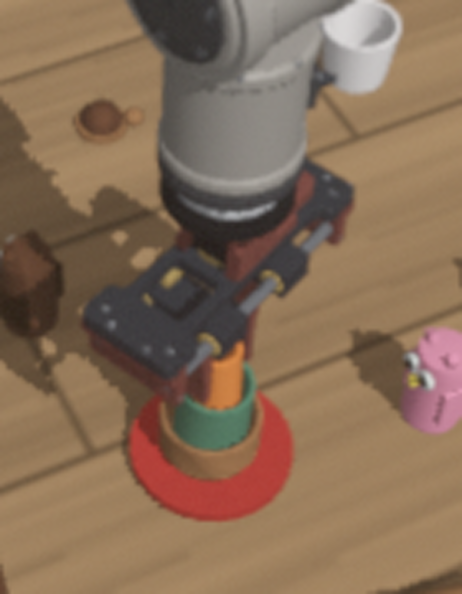

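Call:
drive_tool(series=[[0, 0, 0, 0, 0, 0, 50], [0, 0, 0, 0, 0, 0, 50], [0, 0, -3, 0, 0, 0, 50], [0, 0, -15, 0, 0, 0, 50], [0, 0, -35, 0, 0, 0, 50], [0, 0, -40, 0, 0, 0, 50], [0, 0, -20, 0, 0, 0, 60], [-25, 0, 0, 0, 0, 0, 60], [-25, 0, 0, 0, 0, 0, 60], [0, 0, 0, 0, 0, 0, 60], [0, 0, 0, 0, 0, 0, 60]])

```text
time_s: 21.55
tool_pos: [575.2, -15.1, 205.9]
orientation: [0.977, 0.212, 0.001, 0.0]
wrist_force: [-0.2, 0.7, 0.7]
finger_gap: 0.683
```

```bash
python3 - <<'E'
from h import *
go(458.5,-58.5,190,27)
m=ctrl.camera_model('wrist');snap('wrist','w11.png')
ov('w11.png','o11.png',m,[(620.8,5.7,84,25),(620.8,5.1,120,16),(620.8,5.7,48,34)],(220,50,420,200),4)
E
```

```text
t 21.55 p [575.2 -15.1 205.9] phi 24.43 tilt [175.9  38.1   0.2] zax [ 0.002 -0.    -1.   ] F [-0.2  0.7  0.7] gap 60.0
shift [-124.2   -8.7   15.7] wz -2.569212515361933
```

View pics/o11.png

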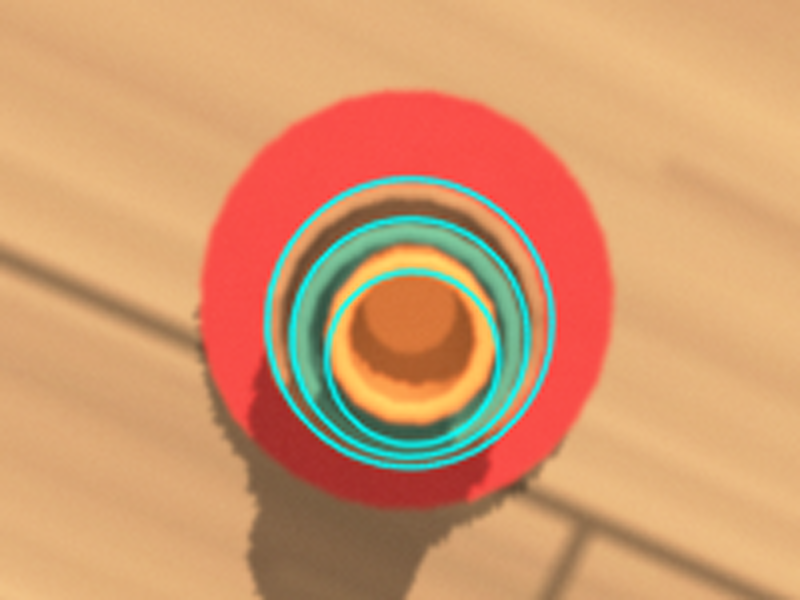

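```bash
python3 - <<'E'
from h import *
m=ctrl.camera_model('wrist')
c=(624,7)
ov('w11.png','o12.png',m,[(*c,120,16),(*c,120,12),(*c,30,12)],(270,90,370,170),8)
snap('scene','s11.png');s=ctrl.camera_model('scene')
ov('s11.png','o13.png',s,[(*c,120,16),(*c,24,16)],(320,180,390,280),6)
E
```

```text
(no output)
```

View pics/o12.png

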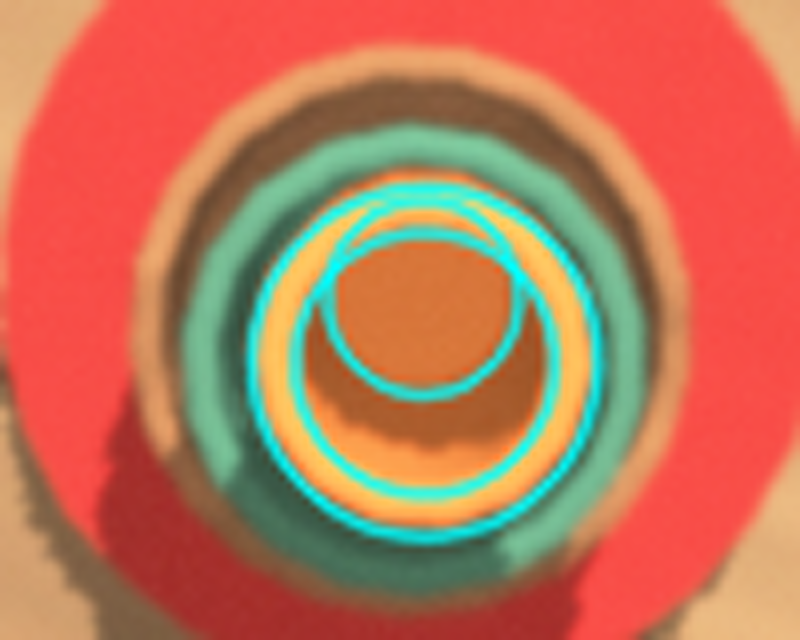

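View pics/o13.png

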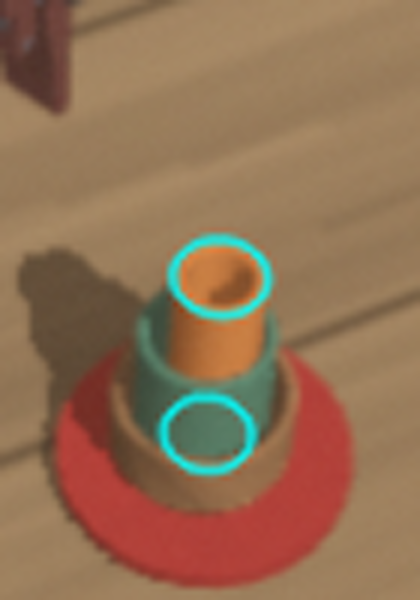

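Call:
drive_tool(series=[[-20, -1, 0, 0, 0, 0, 70], [-25, -2, 0, 0, 0, 0, 70], [-25, -2, 5, 0, 0, 0, 70], [-25, -2, 5, 0, 0, 0, 70], [-24, -2, 5, 0, 0, -2.5, 70], [-5, 0, 0, 0, 0, 0, 70], [0, 0, 0, 0, 0, 0, 70], [0, 0, 0, 0, 0, 0, 70]])

```text
time_s: 22.45
tool_pos: [460.0, -57.7, 190.2]
orientation: [0.972, 0.233, 0.001, -0.0]
wrist_force: [0.2, 1.0, -0.3]
finger_gap: 0.795
```

```bash
python3 - <<'E'
from h import *
go(458.5,-58.5,190,27)
m=ctrl.camera_model('wrist');snap('wrist','w14.png')
ov('w14.png','o14.png',m,[(458.5,-58.5,72,20),(458.5,-58.5,0,20)],(220,80,420,230),4)
E
```

```text
t 22.45 p [460.  -57.7 190.2] phi 26.96 tilt [-175.   -42.    -0.2] zax [ 0.002  0.    -1.   ] F [ 0.2  1.  -0.3] gap 69.8
shift [-1.7  0.   0.2] wz -0.039319164482318314
```

View pics/o14.png

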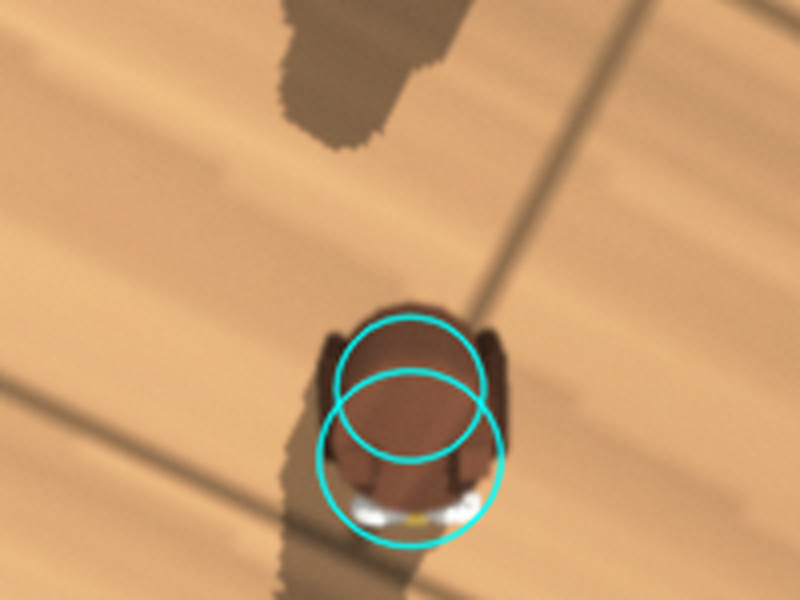

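Call:
drive_tool(series=[[0.5, 0.5, 20, 0, 0, 0, 70], [0, 0, 35, 0, 0, 0, 70], [0, 0, 35, 0, 0, 0, 70], [0, 0, 35, 0, 0, 0, 70], [0, 0, 25, 0, 0, 0, 70], [0, 0, 13, 0, 0, 0, 70], [0, 0, 6, 0, 0, 0, 70], [0, 0, 0, 0, 0, 0, 38], [0, 0, 0, 0, 0, 0, 38], [0, 0, 0, 0, 0, 0, 38], [0, 0, 0, 0, 0, 0, 38], [0, 0, 0, 0, 0, 0, 38], [0, 0, 0, 0, 0, 0, 38]])

```text
time_s: 23.8
tool_pos: [459.7, -58.8, 21.5]
orientation: [0.973, 0.233, 0.001, 0.0]
wrist_force: [-0.8, 0.2, 6.8]
finger_gap: 0.464
```

```bash
python3 - <<'E'
from h import *
go(645,278.5,190,27)
m=ctrl.camera_model('wrist');snap('wrist','w15.png')
crop('w15.png','c15.png',220,150,420,300,4)
E
```

```text
t 23.8 p [459.7 -58.8  21.5] phi 26.94 tilt [1.75e+02 4.19e+01 1.00e-01] zax [ 0.002 -0.    -1.   ] F [-0.8  0.2  6.8] gap 40.8
shift [ 318.2 -216.6 -168.3] wz -0.06426901248659078
```

View pics/c15.png

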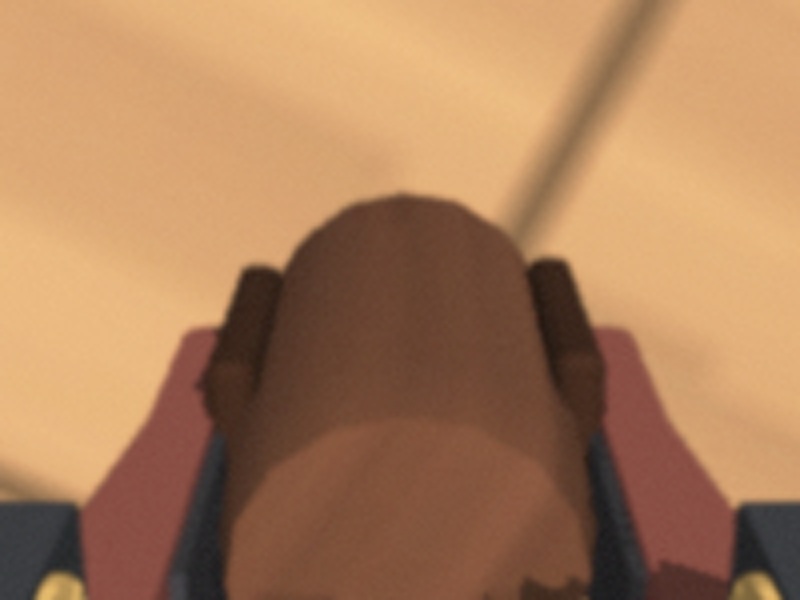

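Call:
drive_tool(series=[[0, 0, -10, 0, 0, 0, 38], [0, 0, -25, 0, 0, 0, 38], [0, 0, -40, 0, 0, 0, 38], [0, 0, -40, 0, 0, 0, 38], [0, 0, -40, 0, 0, 0, 38], [0, 0, -15, 0, 0, 0, 38], [20, -16, 0, 0, 0, 0, 38], [28, -23, 0, 0, 0, 0, 38], [30, -25, 0, 0, 0, 0, 38], [30, -25, 0, 0, 0, 0, 38], [30, -25, 0, 0, 0, 0, 38], [30, -25, 0, 0, 0, 0, 38], [30, -25, 0, 0, 0, 0, 38], [28, -23, 0, 0, 0, 0, 38], [20, -16, 0, 0, 0, 0, 38], [10, -13, 0, 0, 0, 0, 38], [0, 0, 0, 0, 0, 0, 38], [0, 0, 0, 0, 0, 0, 38]])

```text
time_s: 25.65
tool_pos: [588.7, 248.8, 190.6]
orientation: [0.972, 0.233, -0.0, 0.001]
wrist_force: [-0.2, -0.2, -1.1]
finger_gap: 0.465
```

```bash
python3 - <<'E'
from h import *
go(645,278.5,91.5,27)
p=ctrl.state()['tool_pos']
m=ctrl.camera_model('wrist');snap('wrist','w16.png')
ov('w16.png','o16.png',m,[(645,278.5,70,32),(p[0],p[1],p[2]-21.5,20),(p[0],p[1],p[2]+50.5,20)],(200,30,440,210),3.3)
import pickle;pickle.dump(m,open('w16.pkl','wb'))
E
```

```text
t 25.65 p [588.7 248.8 190.6] phi 26.94 tilt [ 1.75e+02  4.19e+01 -1.00e-01] zax [-0.001 -0.001 -1.   ] F [-0.2 -0.2 -1.1] gap 40.9
shift [63.7 -1.1 99. ] wz -0.06288137461368493
```

View pics/o16.png

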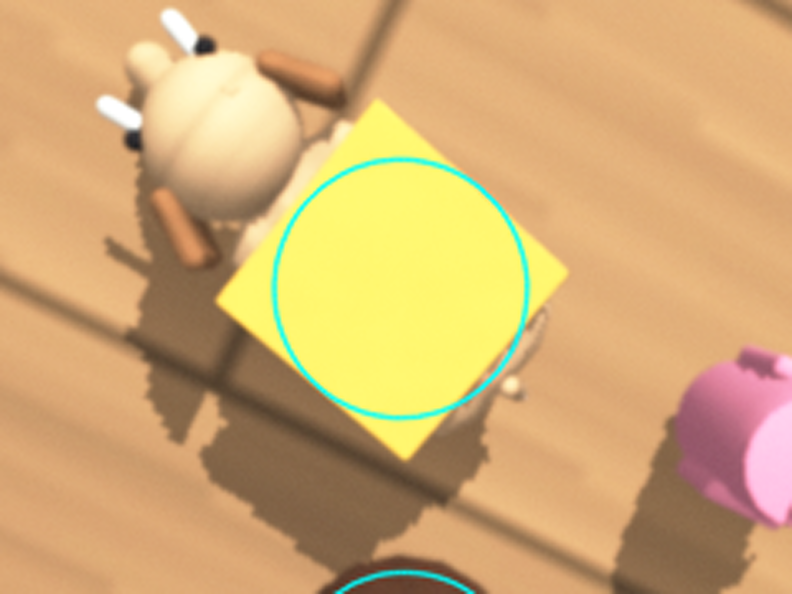

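```bash
python3 - <<'E'
from h import *
import pickle
m=pickle.load(open('w16.pkl','rb'))
c=[atz(m,(U+.5)/3.3-.5+200,(V+.5)/3.3-.5+30,70) for U,V in [(378,98),(569,271),(405,462),(215,300)]]
print(np.array(c).round(1),np.mean(c,0),[np.linalg.norm(c[i]-c[i-1]).round(1) for i in range(4)])
p=np.array([588.7,248.8,190.6]);x=np.array([np.cos(np.radians(27)),np.sin(np.radians(27))])
q=p[:2]+2.5*x
ov('w16.png','o17.png',m,[(*p[:2],p[2]-21.5,20),(*q,p[2]-21.5,20),(*q,p[2]+50.5,20)],(240,180,400,310),4.5)
E
```

```text
[[683.7 304.3  70. ]
 [669.  243.   70. ]
 [606.5 257.5  70. ]
 [621.9 319.5  70. ]] [645.2880386  281.06598951  70.        ] [np.float64(63.7), np.float64(63.1), np.float64(64.1), np.float64(63.9)]
```

View pics/o17.png

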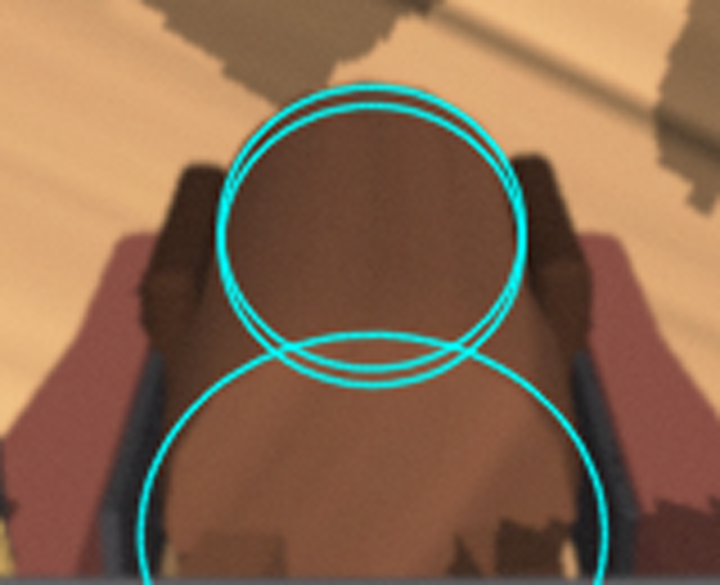

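Call:
drive_tool(series=[[20, -1, 0, 0, 0, 0, 38], [22, -1, 0, 0, 0, 0, 38], [20, -0.6, 0, 0, 0, 0, 38], [0, 0, 20, 0, 0, 0, 38], [0, 0, 30, 0, 0, 0, 38], [0, 0, 20, 0, 0, 0, 38], [0, 0, 10, 0, 0, 0, 38], [0, 0, 0, 0, 0, 0, 38], [0, 0, 0, 0, 0, 0, 38]])

```text
time_s: 26.6
tool_pos: [644.0, 279.9, 111.8]
orientation: [0.973, 0.233, 0.001, -0.0]
wrist_force: [0.7, -0.1, -0.7]
finger_gap: 0.462
```

```bash
python3 - <<'E'
from h import *
go(642.8,279.2,91.5,27)
E
```

```text
t 26.6 p [644.  279.9 111.8] phi 26.9 tilt [-1.751e+02 -4.190e+01 -1.000e-01] zax [ 0.001  0.    -1.   ] F [ 0.7 -0.1 -0.7] gap 40.5
shift [-1.4  0.1 20.3] wz -0.09861861515891945
```

Call:
drive_tool(series=[[-1.2, 0, 8, 0, 0, 0, 38], [0, 0, 6, 0, 0, 0, 38], [0, 0, 3, 0, 0, 0, 38], [0, 0, 2, 0, 0, 0, 38], [0, 0, 1, 0, 0, 0, 38], [0, 0, 0, 0, 0, 0, 38], [0, 0, 0, 0, 0, 0, 38]])

```text
time_s: 27.3
tool_pos: [642.1, 279.8, 91.7]
orientation: [0.972, 0.233, -0.0, 0.0]
wrist_force: [-2.5, -2.4, 6.1]
finger_gap: 0.463
```

```bash
python3 - <<'E'
from h import *
go(642.8,279.2,91.5,27)
E
```

```text
t 27.3 p [642.1 279.8  91.7] phi 26.95 tilt [175.   41.9  -0. ] zax [-0.    -0.001 -1.   ] F [-2.5 -2.4  6.1] gap 40.7
shift [0.4 0.8 0.2] wz -0.052134221906168676
```

Seated on the saddle. Release and rise.

Call:
drive_tool(series=[[0, 0, 0, 0, 0, 0, 62], [0, 0, 0, 0, 0, 0, 62], [0, 0, -3, 0, 0, 0, 62], [0, 0, -15, 0, 0, 0, 62], [0, 0, -35, 0, 0, 0, 62], [0, 0, -40, 0, 0, 0, 62], [0, 0, -20, 0, 0, 0, 62], [-25, 0, 0, 0, 0, 0, 62], [-25, 0, 0, 0, 0, 0, 62], [0, 0, 0, 0, 0, 0, 62], [0, 0, 0, 0, 0, 0, 62]])

```text
time_s: 28.4
tool_pos: [598.1, 257.3, 205.0]
orientation: [0.972, 0.233, 0.001, -0.0]
wrist_force: [-0.6, 0.4, 0.4]
finger_gap: 0.7
```

```bash
python3 - <<'E'
from h import *
go(414,-184,200,24.5)
m=ctrl.camera_model('wrist');snap('wrist','w18.png')
ov('w18.png','o18.png',m,[(645,280.3,70,20),(645,280.3,142,20)],(200,30,440,210),3.3)
E
```

```text
t 28.4 p [598.1 257.3 205. ] phi 26.95 tilt [-175.   -41.9   -0.2] zax [ 0.002  0.001 -1.   ] F [-0.6  0.4  0.4] gap 61.5
shift [-364.1  309.9    4.5] wz 2.4520326623943305
```

View pics/o18.png

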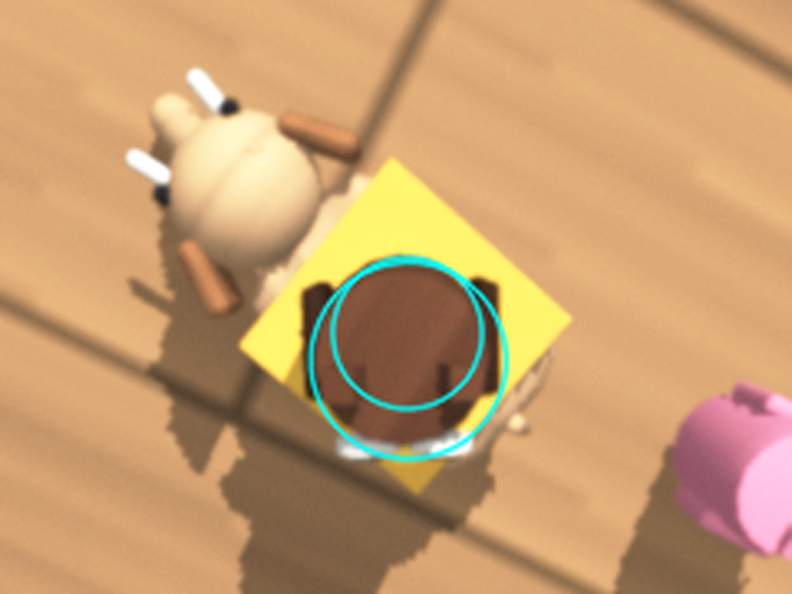

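Call:
drive_tool(series=[[-20, 17, 0, 0, 0, 0, 70], [-28, 24, 0, 0, 0, 0, 70], [-30, 25.5, 0, 0, 0, 0, 70], [-30, 25.5, 0, 0, 0, 0, 70], [-30, 25.5, 0, 0, 0, 0, 70], [-30, 25.5, 0, 0, 0, 0, 70], [-30, 25.5, 0, 0, 0, 0, 70], [-30, 25.5, 0, 0, 0, 0, 70], [-30, 25.5, 0, 0, 0, 0, 70], [-30, 25.5, 0, 0, 0, 0, 70], [-30, 25.5, 0, 0, 0, 0, 70], [-28, 24, 0, 0, 0, 0, 70], [-20, 15, 0, 0, 0, 0, 70], [0, 0, 0, 0, 0, 0, 70], [0, 0, 0, 0, 0, 0, 70]])

```text
time_s: 29.95
tool_pos: [412.7, -184.6, 204.0]
orientation: [0.973, 0.233, 0.001, 0.0]
wrist_force: [0.9, 0.3, -1.1]
finger_gap: 0.796
```

```bash
python3 - <<'E'
from h import *
go(414,-184,200,24.5)
m=ctrl.camera_model('wrist');snap('wrist','w19.png')
ov('w19.png','o19.png',m,[(414,-184,0,24),(414,-184,68,21)],(200,60,440,240),3.3)
E
```

```text
t 29.95 p [ 412.7 -184.6  204. ] phi 26.91 tilt [1.751e+02 4.190e+01 1.000e-01] zax [ 0.001  0.    -1.   ] F [ 0.9  0.3 -1.1] gap 69.9
shift [1.4 0.1 4. ] wz 2.4133230490492856
```

View pics/o19.png

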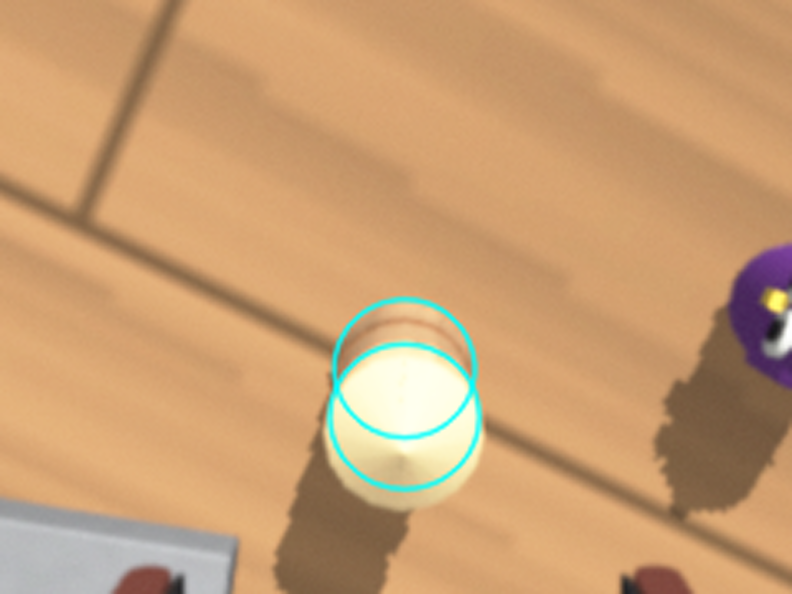

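Call:
drive_tool(series=[[0, 0, 20, 0, 0, 0, 70], [0, 0, 35, 0, 0, 0, 70], [0, 0, 35, 0, 0, 0, 70], [0, 0, 35, 0, 0, 0, 70], [0, 0, 25, 0, 0, 0, 70], [0, 0, 12, 0, 0, 0, 70], [0, 0, 6, 0, 0, 0, 70], [0, 0, 0, 0, 0, 0, 38], [0, 0, 0, 0, 0, 0, 38], [0, 0, 0, 0, 0, 0, 38], [0, 0, 0, 0, 0, 0, 38], [0, 0, 0, 0, 0, 0, 38], [0, 0, 0, 0, 0, 0, 38]])

```text
time_s: 31.3
tool_pos: [412.4, -185.0, 36.4]
orientation: [0.973, 0.233, 0.001, 0.001]
wrist_force: [0.0, 0.6, 7.5]
finger_gap: 0.473
```

```bash
python3 - <<'E'
from h import *
go(630,-286,200,24.5)
E
```

```text
t 31.3 p [ 412.4 -185.    36.4] phi 26.94 tilt [1.75e+02 4.19e+01 1.00e-01] zax [ 0.002 -0.001 -1.   ] F [0.  0.6 7.5] gap 41.6
shift [ 148.4  188.9 -163.2] wz 2.435425578442736
```

Call:
drive_tool(series=[[0, 0, -10, 0, 0, 0, 38], [0, 0, -25, 0, 0, 0, 38], [0, 0, -40, 0, 0, 0, 38], [0, 0, -40, 0, 0, 0, 38], [0, 0, -40, 0, 0, 0, 38], [0, 0, -8, 0, 0, 0, 38], [8, 17, 0, 0, 0, 0, 38], [12, 25, 0, 0, 0, 0, 38], [14, 30, 0, 0, 0, 0, 38], [14, 30, 0, 0, 0, 0, 38], [14, 30, 0, 0, 0, 0, 38], [14, 30, 0, 0, 0, 0, 38], [12, 27, 0, 0, 0, 0, 38], [0, 0, 0, 0, 0, 0, 38], [0, 0, 0, 0, 0, 0, 38]])

```text
time_s: 32.8
tool_pos: [575.0, -312.7, 197.3]
orientation: [0.972, 0.233, -0.001, -0.001]
wrist_force: [-0.6, 0.5, -0.2]
finger_gap: 0.475
```

```bash
python3 - <<'E'
from h import *
import pickle
go(630,-286,48.4,27)
p=ctrl.state()['tool_pos'];print(p)
m=ctrl.camera_model('wrist');snap('wrist','w20.png');pickle.dump((m,p),open('w20.pkl','wb'))
ov('w20.png','o20.png',m,[(p[0],p[1],p[2]-36.4,24)],(0,0,640,400),1.25)
E
```

```text
t 32.8 p [ 575.  -312.7  197.3] phi 26.94 tilt [-174.9  -41.9    0.2] zax [-0.002  0.001 -1.   ] F [-0.6  0.5 -0.2] gap 41.7
shift [ 61.3   1.4 148.9] wz -0.0586572113522017
[ 575.01427311 -312.72514884  197.34447204]
```

View pics/o20.png

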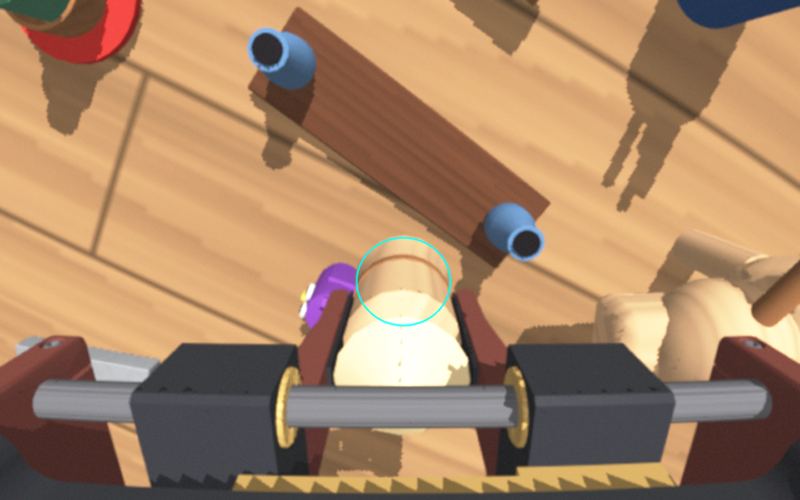

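```bash
python3 - <<'E'
from h import *
import pickle
m,p=pickle.load(open('w20.pkl','rb'))
crop('w20.png','c20.png',190,0,450,220,3)
ov('w20.png','c21.png',m,[(p[0],p[1],p[2]-36.4,24)],(260,170,390,270),5)
E
```

```text
(no output)
```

View pics/c20.png

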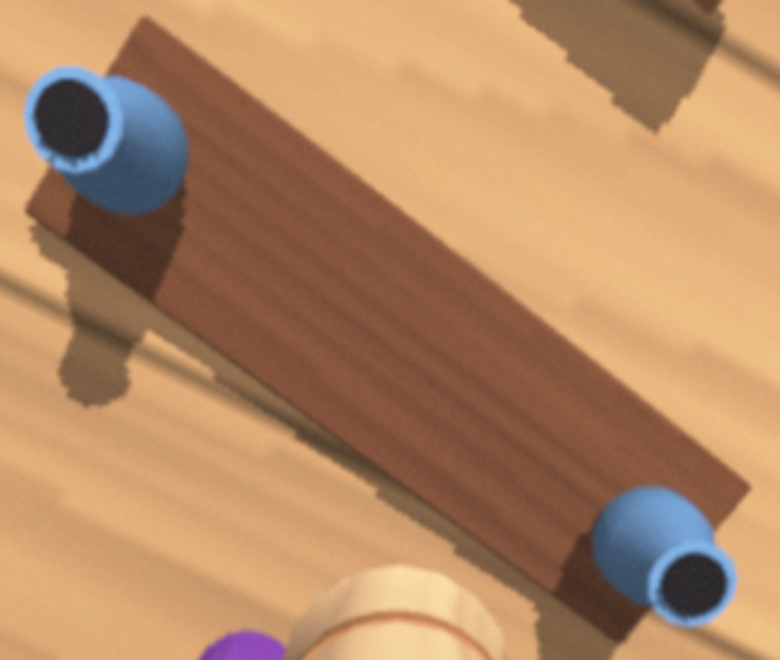

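View pics/c21.png

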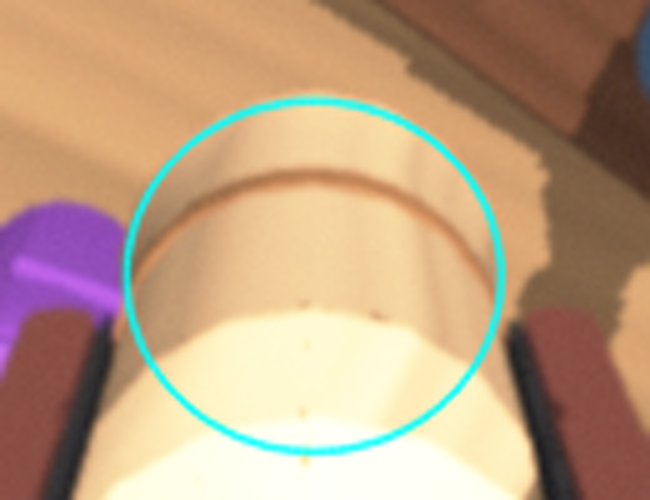

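```bash
python3 - <<'E'
from h import *
import pickle
m,p=pickle.load(open('w20.pkl','rb'))
g=lambda q,z:atz(m,(q[0]+.5)/3-.5+190,(q[1]+.5)/3-.5,z)
a,b=g((73,119),85),g((692,583),85);print(a,b,(a+b)/2,np.linalg.norm(a-b))
c=np.array([g(q,12) for q in [(145,16),(25,210),(622,643),(751,487)]]);print(c.round(1),c.mean(0))
s=ctrl.camera_model('scene');crop('scene0.png','c22.png',150,255,310,345,5)
E
```

```text
[ 647.61701138 -181.53346246   85.        ] [ 613.69432798 -388.11697184   85.        ] [ 630.65566968 -284.82521715   85.        ] 209.35017267807604
[[ 687.6 -164.5   12. ]
 [ 615.5 -152.2   12. ]
 [ 574.2 -406.3   12. ]
 [ 645.8 -417.6   12. ]] [ 630.76988333 -285.14160729   12.        ]
```

View pics/c22.png

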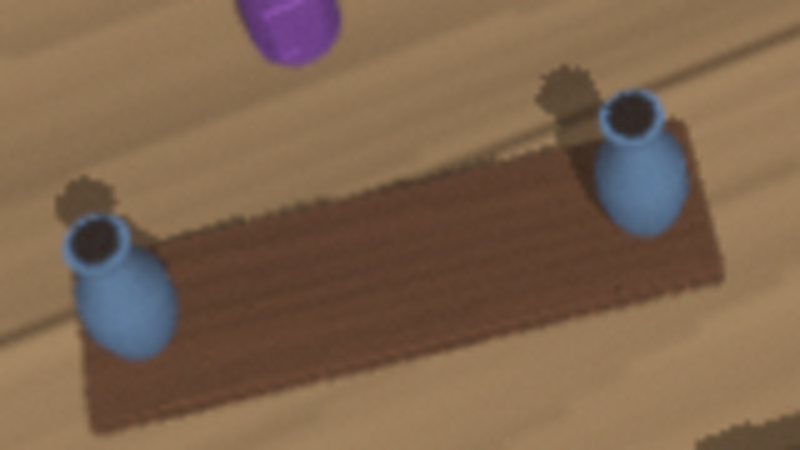

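Call:
drive_tool(series=[[20, 0.7, 0, 0, 0, 0, 38], [22, 0, 0, 0, 0, 0, 38], [18, 0, 0, 0, 0, 0, 38], [0, 0, 20, 0, 0, 0, 38], [0, 0, 35, 0, 0, 0, 38], [0, 0, 35, 0, 0, 0, 38], [0, 0, 25, 0, 0, 0, 38], [0, 0, 10, 0, 0, 0, 38], [0, 0, 0, 0, 0, 0, 38], [0, 0, 0, 0, 0, 0, 38]])

```text
time_s: 33.85
tool_pos: [630.5, -286.6, 75.1]
orientation: [0.972, 0.233, 0.001, 0.0]
wrist_force: [-0.8, -0.2, -0.1]
finger_gap: 0.476
```

```bash
python3 - <<'E'
from h import *
go(629.9,-285.6,48.4,27)
E
```

```text
t 33.85 p [ 630.5 -286.6   75.1] phi 26.96 tilt [1.75e+02 4.20e+01 1.00e-01] zax [ 0.002 -0.001 -1.   ] F [-0.8 -0.2 -0.1] gap 41.8
shift [-0.1 -1.2 26.7] wz -0.035451805813782045
```

Call:
drive_tool(series=[[0, -1.1, 10, 0, 0, 0, 38], [0, 0, 8, 0, 0, 0, 38], [0, 0, 4, 0, 0, 0, 38], [0, 0, 2, 0, 0, 0, 38], [0, 0, 2, 0, 0, 0, 38], [0, 0, 1, 0, 0, 0, 38], [0, 0, 0, 0, 0, 0, 38], [0, 0, 0, 0, 0, 0, 38]])

```text
time_s: 34.65
tool_pos: [629.1, -285.6, 48.5]
orientation: [0.972, 0.233, -0.0, 0.0]
wrist_force: [-5.3, 2.1, 10.6]
finger_gap: 0.475
```

```bash
python3 - <<'E'
from h import *
go(629.9,-285.6,48.4,27)
E
```

```text
t 34.65 p [ 629.1 -285.6   48.5] phi 26.94 tilt [175.   41.9  -0. ] zax [-0. -0. -1.] F [-5.3  2.1 10.6] gap 41.7
shift [0.8 0.4 0.1] wz -0.057412562770256415
```

Call:
drive_tool(series=[[0.7, 0.3, 0, 0, 0, 0, 38], [0, 0, 0, 0, 0, 0, 62], [0, 0, 0, 0, 0, 0, 62], [0, 0, -3, 0, 0, 0, 62], [0, 0, -15, 0, 0, 0, 62], [0, 0, -35, 0, 0, 0, 62], [0, 0, -40, 0, 0, 0, 62], [0, 0, -40, 0, 0, 0, 62], [0, 0, -20, 0, 0, 0, 62], [-25, 0, 0, 0, 0, 0, 62], [-25, 0, 0, 0, 0, 0, 62], [-25, 0, 0, 0, 0, 0, 62], [0, 0, 0, 0, 0, 0, 62], [0, 0, 0, 0, 0, 0, 62]])

```text
time_s: 36.05
tool_pos: [563.2, -319.9, 200.8]
orientation: [0.973, 0.233, 0.001, 0.0]
wrist_force: [-0.8, 1.0, 0.9]
finger_gap: 0.705
```

```bash
python3 - <<'E'
from h import *
m=ctrl.camera_model('wrist');snap('wrist','w23.png')
ov('w23.png','o23.png',m,[(630.5,-285.3,12,24),(630.5,-285.3,80,21)],(190,0,450,200),3)
snap('top','top23.png');snap('scene','scene23.png')
t=ctrl.camera_model('top')
crop('top23.png','c23.png',375,105,525,185,5)
E
```

```text
(no output)
```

View pics/o23.png

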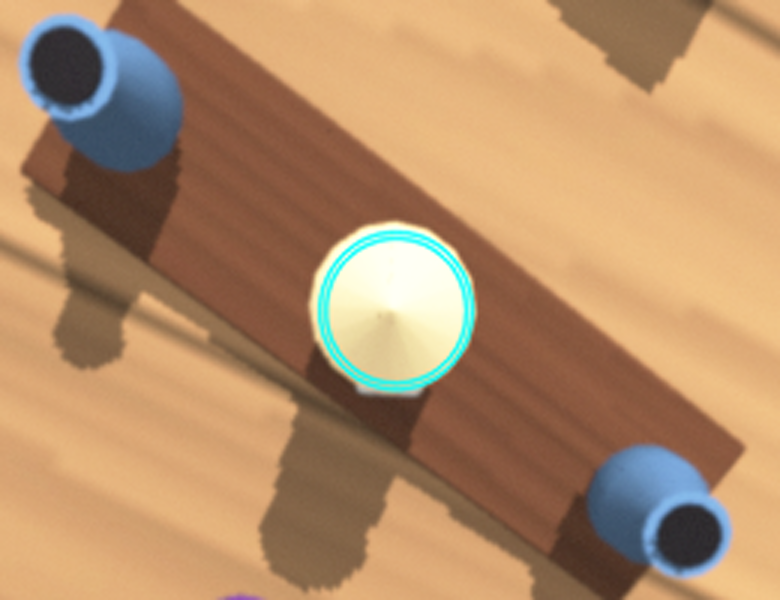

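View pics/top23.png

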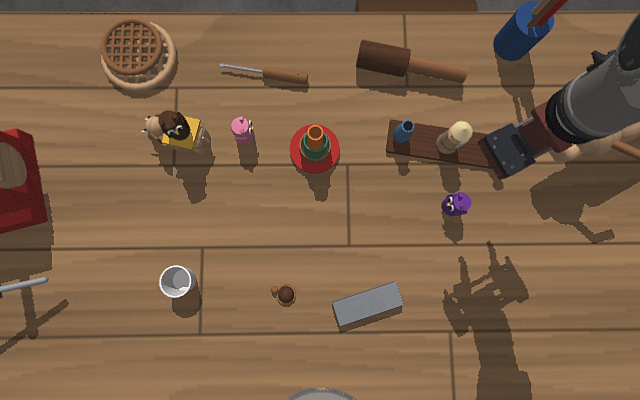

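View pics/scene23.png

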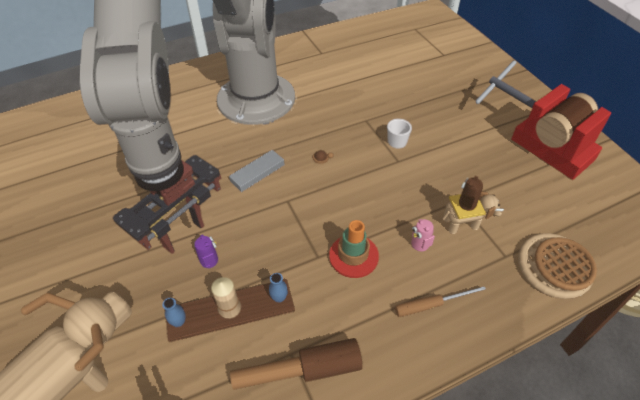

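```bash
python3 - <<'E'
from h import *
m=ctrl.camera_model('wrist')
g=lambda q,z:atz(m,(q[0]+.5)/3-.5+190,(q[1]+.5)/3-.5,z)
a,b,p=g((68,67),85),g((687,535),85),g((388,317),118)
print(a,b,(a+b)/2,p)
u=(a-b)/np.linalg.norm(a-b); print('along',(p-(a+b)/2)@u,'across',(p-(a+b)/2)@[u[1],-u[0],0])
t=ctrl.camera_model('top')
ov('top23.png','o24.png',t,[(622,4.5,120,16),(619.2,3.7,24,16),(619.2,3.7,84,25)],(275,110,355,190),8)
crop('top23.png','c24.png',130,95,230,160,7)
crop('top23.png','c25.png',375,105,525,185,5)
s=ctrl.camera_model('scene')
ov('scene23.png','o25.png',s,[(625.8,7.4,120,16)],(310,200,400,280),7)
E
```

```text
[ 648.14613052 -180.09397416   85.        ] [ 614.73019682 -386.23751991   85.        ] [ 631.43816367 -283.16574703   85.        ] [ 629.54507666 -282.53413834  118.        ]
along 0.3205544736116558 across -1.9697595749835577
```

View pics/o24.png

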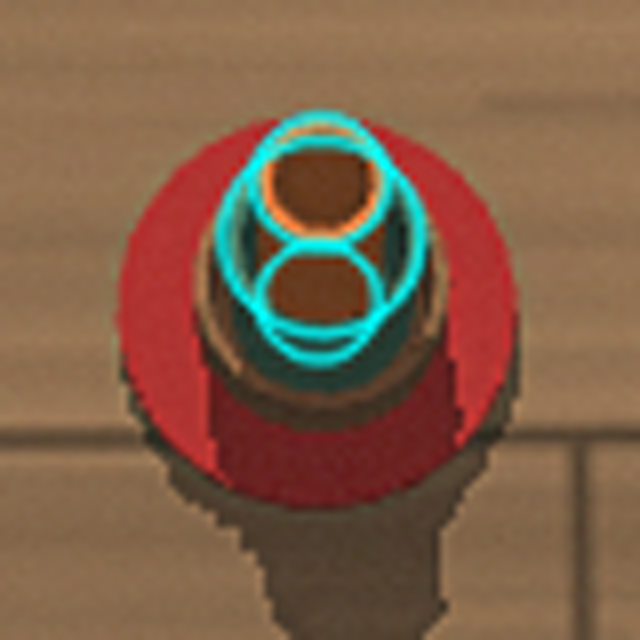

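View pics/o25.png

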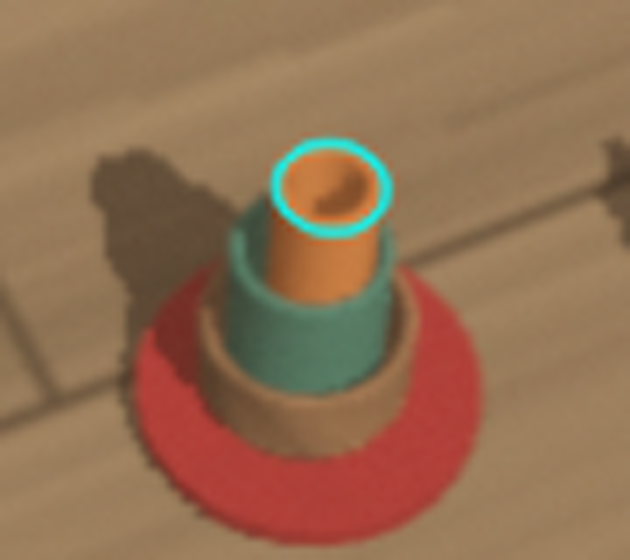

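View pics/c25.png

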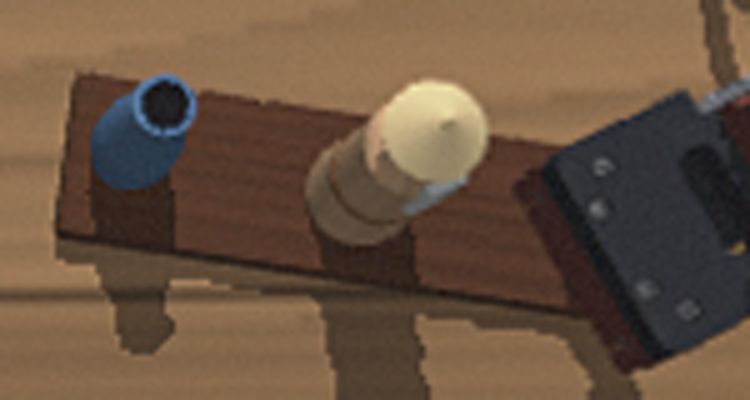

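View pics/c24.png

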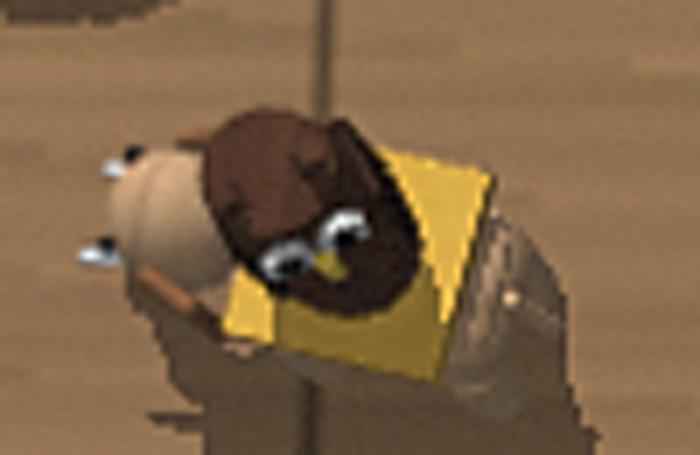

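```bash
python3 - <<'E'
from h import *
t=ctrl.camera_model('top')
g=lambda q,z:atz(t,(q[0]+.5)/5-.5+375,(q[1]+.5)/5-.5+105,z)
print('man apex top',g((448,125),118),'mid 628.7,-288.3')
ov('top23.png','o26.png',t,[(643,276.5,70,20),(643,276.5,142,20)],(130,95,230,160),7)
ov('top23.png','o27.png',t,[(628.7,-287.8,12,24)],(375,105,525,185),5)
E
```

```text
man apex top [ 625.71618707 -285.43215947  118.        ] mid 628.7,-288.3
```

View pics/o26.png

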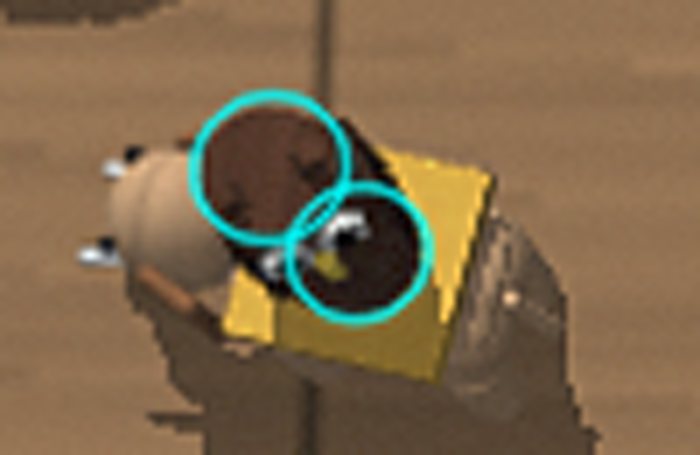

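View pics/o27.png

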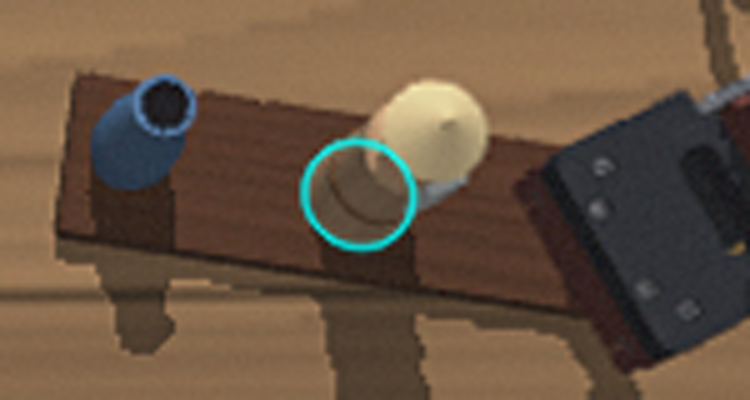

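```bash
python3 -c "
from h import *
print(ctrl.state()['time_s'],ctrl.finish_job())"
```

```text
the job is handed in; nothing more can be done
36.2 None
```

I built the whole display as asked, in the order asked, and handed it in at 36.2 s of the 128 s allowed. `finish_job` gives no verdict, so these results come from my own checks.

- **Large brown pot:** it stands on the red stand within about 1.5 mm of the middle.
- **Green pot:** it sits inside the brown pot, within about 1 mm of centre. It touched down at the height expected for the brown pot's floor.
- **Orange pot:** it sits inside the green pot, about 3 to 4 mm off centre (the play is 5 mm each way). While lowering it, contact came 1.8 mm high with some sideways force. I shifted it about 1 mm back and eased it down to within 0.7 mm of the expected height. Wrist and scene pictures then showed it upright.
- **Dark owl:** it stands upright on the yellow saddle, within about 2 mm of the middle.
- **Pale man:** it stands upright on the board. Its foot was within about 1 mm of the midpoint in the top picture. My two readings of the hat tip disagreed by about 3 mm: the wrist camera put it 0.3 mm off along the board and 2 mm across, and the top camera 2 to 3 mm off along the board and about 3 mm across. I went by the foot and left the figure where it was.

The white cup was not touched, and the gripper was clear of everything at hand-in.

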